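# Restock the counter display in a haberdashery

### The arm

A 6-joint arm with a two-finger parallel gripper is mounted at the origin on the work surface. World frame = base frame: x ahead of the robot, y to its left, z up, the work surface at z = 0. Lengths are in mm, angles in rad, forces in N, time in s.
With the tool pointing down it reaches from about 275 to 750 mm from the base axis. Payload 10.2 kg.
Tool frame: the origin (TCP) lies at the centre of the arm's flange, where the gripper is bolted on; the fingertips stand ctrl.tip_reach ahead of it and the grasp point (between the pads) lies 155 mm ahead of it (ctrl.tip_reach is the distance from the TCP to the fingertips, in mm); z points along the fingers, y is the direction in which the jaws open and shut (so a half turn about z gives the same grasp; the last joint's range is limited). The gripper opens to 85 mm and grips with 20 to 120 N. Pads are 22 mm wide; open, the fingers measure 114 mm over their backs; the gripper's body (76 mm by 85 mm) begins 54 mm behind the grasp point. The pads swing forward as they close: fully open they stand 13 mm farther back than shut.
Start: joints at [-1.396, 0.313, 1.498, -0, 1.331, -0.223], TCP at [203.369, -484.018, 404.694] pointing down, gripper open.
Joint ranges: [-2.94, 2.94], [-0.97, 2.17], [0.19, 2.56], [-1.23, 4.37], [0.02, 3.11], [-2.88, 2.88]. Speed limits (rad/s): [2.39, 2.39, 3.01, 3.14, 3.14, 3.14].

### API

Orientations are given as a unit quaternion [w, x, y, z].
In Python, from rig import ctrl, viewer gives the robot as it stands.
- The arm moves only by the tool drive_tool, never from a script. Its argument "rows" is a list that holds one entry, the list of rows, each a list of 6 numbers: the shift along the world's x, y, z normalised to -1 to 1, where 1 is 0.1 m, then the turn, a rotation vector about the world's x, y, z normalised to -1 to 1, where 1 is 90 degrees. A call has 1 to 10 rows; each row is the pose to reach, as a shift and turn from the pose measured when the call began; what a row does not reach only later rows make up. A row lasts 1/8 s, in which the tool goes at most 62.5 mm and 10.7 degrees, less where a joint would pass 70% of its speed; a pose out of reach is approached as far as the arm can. A call with a number of a shift or a turn outside -1 to 1 is refused whole. A call with a gripper value outside its range is refused whole. "fingers" is the opening, from -1 (shut) to 1 (fully open), set as the call begins (left out, the last holds). The fingers move at their own pace and stop on an object; "force" is the grip in N (left out, the last holds). Time passes only in rows, so rows that repeat a pose let the fingers close. It gives the time, the measured TCP pose, the force and the opening at its end, in the units of the state.
- ctrl.sense(): the state, without advancing time (a new reading comes with each control period).
- viewer.capture(name): name is "side" or "top" or "wrist"; returns the picture (400x640x3 uint8, red, green, blue); there is no depth.
- viewer.calibration(name): a dict with "mtx" (3x3 intrinsics, pixels), "extrinsics" (4x4, takes a point from camera to world coordinates). Camera axes: x right, y up, looking along -z (the intrinsics and any distortion apply to the point x, -y, -z); pixel columns grow to the right and rows downward; lengths in mm; the calibration is good to about 2 mm. The wrist camera is an equidistant fisheye: a pixel r from the principal point sees the ray r / f radians off the axis. A picture is of the moment at which its call begins: read the wrist's pose just before it. calibration takes no time and is no camera call; for the wrist camera it gives the pose at the moment of the call.
- ctrl.finish_job(): hands the job in, once; it reports no verdict.
The state is a dict: "time_s": time; "joints": joint angles; "dq": joint speeds; "tau": joint torques, N m; "eef_pos": TCP position; "ee_rot": TCP orientation; "force": force on the tool from outside, world axes, zero at the start; "wrist_torque": the same for the moment, N m; "grip_width": opening from 0.0 (shut) to 1.0 (fully open).
Only numpy, scipy, OpenCV 4.12 (cv2) and the standard library are available. Lean on these libraries where they do the work, as an engineer would, in place of code of your own. Each camera call takes 0.05 s, during which the arm holds its last target.

### The job

Restock the counter display: slide every button sample board out of the supply box into the rack slot marked with its own colour, upright and pushed fully home to the slot's floor, and hang every craft kit case by its handle on the hooks of the wire stand, one case to a hook and well behind the hook's upturned tip. Leave the pen pot and the thread cone where they are.

Things in the scene. Friction and masses are not known exactly. Their poses are not given: they have to be found in the camera images.
- board_red: red button sample board (may be absent): stiff slab 90 (own x) x 8 (own y, thickness) x 120 mm tall (own z), 0.11 kg, white buttons on both faces, upright in the supply box at first. Origin: middle of its bottom edge. Grip the top 30 mm across its 8 mm. Either face may look either way.
- board_yellow: yellow button sample board (may be absent): stiff slab 90 (own x) x 8 (own y, thickness) x 120 mm tall (own z), 0.11 kg, white buttons on both faces, upright in the supply box at first. Origin: middle of its bottom edge. Grip the top 30 mm across its 8 mm. Either face may look either way.
- board_blue: blue button sample board (may be absent): stiff slab 90 (own x) x 8 (own y, thickness) x 120 mm tall (own z), 0.11 kg, white buttons on both faces, upright in the supply box at first. Origin: middle of its bottom edge. Grip the top 30 mm across its 8 mm. Either face may look either way.
- slot_red (a point): slot marked by red tiles at both ends: the point on its floor where the red board's origin lies when home. Axes as the rack: x along the slot (95 mm long), y across, z up. Fixed wall at y = -4 mm; at +2.5 mm a sprung steel plate that yields to the board and grips it (4 N), so it must be pushed down with 4 to 10 N to the floor. Lead-in slopes 5 mm wide all round, 47-81 mm up.
- slot_yellow (a point): slot marked by yellow tiles at both ends: the point on its floor where the yellow board's origin lies when home. Axes as the rack: x along the slot (95 mm long), y across, z up. Fixed wall at y = -4 mm; at +2.5 mm a sprung steel plate that yields to the board and grips it (4 N), so it must be pushed down with 4 to 10 N to the floor. Lead-in slopes 5 mm wide all round, 47-81 mm up.
- slot_blue (a point): slot marked by blue tiles at both ends: the point on its floor where the blue board's origin lies when home. Axes as the rack: x along the slot (95 mm long), y across, z up. Fixed wall at y = -4 mm; at +2.5 mm a sprung steel plate that yields to the board and grips it (4 N), so it must be pushed down with 4 to 10 N to the floor. Lead-in slopes 5 mm wide all round, 47-81 mm up.
- rack: fixed white display rack with clear end walls, 150 (x) x 176 (y) x 89 mm tall; three upright slots 56 mm apart along its y (red at -y, yellow in the middle, blue at +y), open at the top, floors 8 mm up. Origin: centre of its underside. Stands on the left or on the right.
- supply: fixed cardboard supply box 116 (x) x 176 (y) x 56 mm tall, on the other side from the rack: three loose upright slots (12 mm wide, 100 mm long, floor 6 mm up) 56 mm apart along its y, in which the boards stand at first. Origin: centre of its underside.
- kit_green: green craft kit case (may be absent), 0.11 to 0.23 kg: case 48 (own x) x 64 (own y) x 46 mm (z); on it a rigid handle along own y: 8 mm posts at y = +-18 mm and a top bar 10 (x) x 50 (y) x 20 mm (z), underside at z = 86, top at 106 mm; opening 28 wide x 40 high. Origin: centre of its underside. Grip the bar across its 10 mm.
- kit_orange: orange craft kit case (may be absent), 0.11 to 0.23 kg: case 48 (own x) x 64 (own y) x 46 mm (z); on it a rigid handle along own y: 8 mm posts at y = +-18 mm and a top bar 10 (x) x 50 (y) x 20 mm (z), underside at z = 86, top at 106 mm; opening 28 wide x 40 high. Origin: centre of its underside. Grip the bar across its 10 mm.
- kit_white: white craft kit case (may be absent), 0.11 to 0.23 kg: case 48 (own x) x 64 (own y) x 46 mm (z); on it a rigid handle along own y: 8 mm posts at y = +-18 mm and a top bar 10 (x) x 50 (y) x 20 mm (z), underside at z = 86, top at 106 mm; opening 28 wide x 40 high. Origin: centre of its underside. Grip the bar across its 10 mm.
- stand: fixed dark steel wire stand, base plate 120 (x) x 290 x 12 mm; a cross bar 150 mm up (its posts rise to 158 mm) carries three steel hooks along own -x, towards the robot, 90 mm apart along y. Origin: centre of the base's underside, below the cross bar.
- hook_0 (a point): hook 0 of the stand (0 at its -y end): the point on top of its level 8 mm rod, 52 mm from the cross bar and 154 mm above the counter, where a handle should hang. Axes as the stand: the rod runs along x; from 46 mm towards -x it turns up into a tip that rises 18 mm above the rod's top and ends at 60 mm; at +42 mm a stop disc 28 mm wide.
- hook_1 (a point): hook 1 of the stand (0 at its -y end): the point on top of its level 8 mm rod, 52 mm from the cross bar and 154 mm above the counter, where a handle should hang. Axes as the stand: the rod runs along x; from 46 mm towards -x it turns up into a tip that rises 18 mm above the rod's top and ends at 60 mm; at +42 mm a stop disc 28 mm wide.
- hook_2 (a point): hook 2 of the stand (0 at its -y end): the point on top of its level 8 mm rod, 52 mm from the cross bar and 154 mm above the counter, where a handle should hang. Axes as the stand: the rod runs along x; from 46 mm towards -x it turns up into a tip that rises 18 mm above the rod's top and ends at 60 mm; at +42 mm a stop disc 28 mm wide.
- pen_pot: bystander: loose grey pot of pens, 72 mm wide, 85 mm tall, pens to 141 mm; origin at the centre of its underside
- thread_cone: bystander: loose blue cone of thread, 60 mm wide, 100 mm tall; origin at the centre of its underside
Not all that is in view belongs to the job. Of the things that look like the kit_green, take the one that is farthest from the robot's base at the start. Of the things shaped like the kit_orange, the orange one is meant.

How it is judged:
By the outcome, as a careful person would: the job done as asked, in the order asked, and still so for the second after the job is handed in, with the robot touching nothing.
Of board_red, board_yellow, board_blue only 2 to 3 are there at a start; the rules pass over those that are not, and their reading is None.
Of kit_green, kit_orange, kit_white only 2 to 3 are there at a start; the rules pass over those that are not, and their reading is None.
At some moment in a run one of kit_green, kit_orange, kit_white may be knocked a few centimetres aside while the robot is not near it.
It also fails if it takes over 210 s, if anything falls off the work surface, if the arm or the gripper's body presses on something with over 40 N, if the wrist force passes 120 N, or if a joint passes its speed limit or range.

## Working session

There is one attempt and no reset: what is moved stays moved. The work goes in short steps, Python scripts to look and compute and a tool call to move; the robot and the scene stay as the last step left them, time stands still between calls to the robot, and variables do not carry over. Pictures are saved under pics/ and viewed, and the job is handed in when it is done.

Besides the shell and the picture viewer there is one more tool, called in YAML: its name, and indented under it one key for each argument. drive_tool: Moves the arm, as the interface text tells. Scaled input: -1 to 1 covers 0.1 m each way for a shift and 90 degrees each way for a turn. Its arguments: {"type":"object","properties":{"rows":{"type":"array","items":{"type":"array","items":{"type":"array","items":{"type":"number"}}}},"fingers":{"type":"number"},"force":{"type":"number"}},"required":["rows"]}

```bash
ls; mkdir -p pics; python3 - <<'E'
from rig import ctrl, viewer
import cv2
print(ctrl.sense(), ctrl.tip_reach)
for n in ("side","top","wrist"):
    c=viewer.calibration(n); print(n,c)
    cv2.imwrite(f"pics/{n}0.png",viewer.capture(n)[:,:,::-1])
E
```

```text
pics
{'time_s': 0.0, 'joints': array([-1.39640551e+00,  3.13481356e-01,  1.49849578e+00,  4.78764259e-05,
        1.33102684e+00, -2.23387892e-01]), 'dq': array([-5.96931322e-04, -1.38720805e-04, -1.09541124e-03,  5.91332940e-05,
       -3.69525812e-04, -7.86279684e-04]), 'tau': array([-2.18907328e-03, -4.12259746e+01, -2.59742814e+01, -3.09206825e-04,
        4.09488319e-03,  7.34964004e-06]), 'eef_pos': array([ 203.36015848, -483.96475904,  404.09677926]), 'ee_rot': array([-7.04881727e-04,  9.80287506e-01,  1.97575065e-01,  4.05283939e-05]), 'force': array([-0.12326781, -0.01620217, -0.25917964]), 'wrist_torque': array([-0.00716044, -0.00588687,  0.00733638]), 'grip_width': 1.0019500830852446} 173.4
side {'mtx': array([[370.79743341,   0.        , 316.11334924],
       [  0.        , 370.79743341, 199.04505976],
       [  0.        ,   0.        ,   1.        ]]), 'extrinsics': array([[-7.48629726e-01,  3.86451093e-01, -5.38710578e-01,
        -5.03987156e+01],
       [-6.62943593e-01, -4.26901514e-01,  6.15029178e-01,
         6.38806314e+02],
       [ 7.70233669e-03,  8.17563851e
[... 482 characters left out ...]
0],
       [ 1.85204996e-02,  4.26104823e-02,  9.98920086e-01,
         1.15897714e+03],
       [ 0.00000000e+00,  0.00000000e+00,  0.00000000e+00,
         1.00000000e+00]])}
wrist {'mtx': array([[309.70691629,   0.        , 320.39294198],
       [  0.        , 309.70691629, 198.82925457],
       [  0.        ,   0.        ,   1.        ]]), 'extrinsics': array([[ 3.86483378e-01,  8.87793399e-01,  2.49906940e-01,
         2.65855320e+02],
       [-9.22296360e-01,  3.71981044e-01,  1.04878631e-01,
        -4.58970997e+02],
       [ 1.49911453e-04, -2.71022109e-01,  9.62573111e-01,
         3.73047868e+02],
       [ 0.00000000e+00,  0.00000000e+00,  0.00000000e+00,
         1.00000000e+00]])}
```

View pics/top0.png

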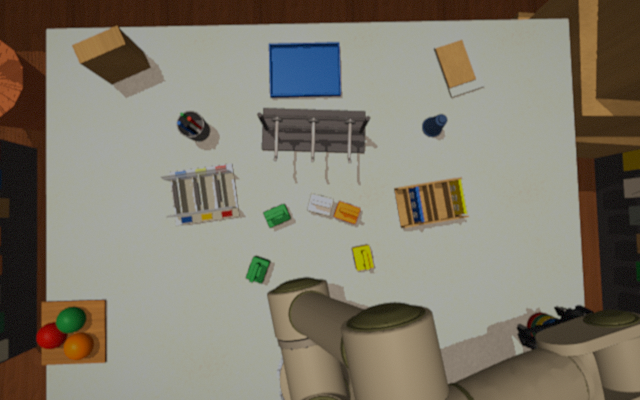

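View pics/side0.png

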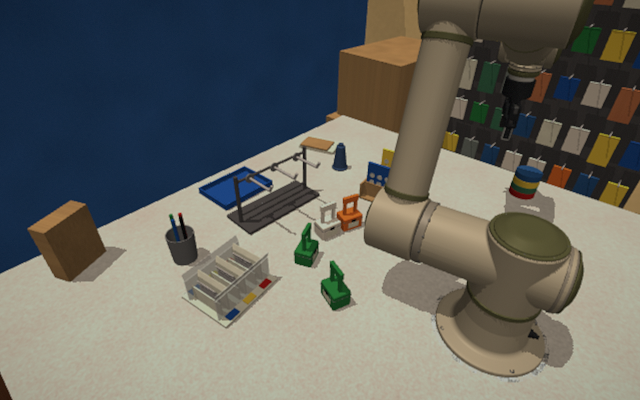

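View pics/wrist0.png

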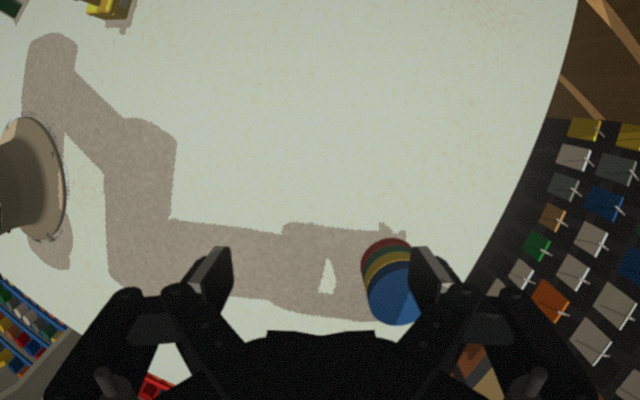

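```bash
cat > h.py <<'E'
import numpy as np, cv2
from rig import ctrl, viewer
def rays(name,px,cal=None):
    c=cal or viewer.calibration(name); K=c['mtx'];E=c['extrinsics']
    px=np.atleast_2d(np.asarray(px,float))
    u=(px[:,0]-K[0,2])/K[0,0]; v=(px[:,1]-K[1,2])/K[1,1]
    if name=='wrist':
        r=np.hypot(u,v); s=np.where(r>1e-9,np.sin(r)/np.maximum(r,1e-9),1)
        d=np.stack([u*s,-v*s,-np.cos(r)],1)
    else: d=np.stack([u,-v,-np.ones_like(u)],1)
    d=d@E[:3,:3].T
    return E[:3,3],d/np.linalg.norm(d,axis=1)[:,None]
def onz(name,px,z,cal=None):
    o,d=rays(name,px,cal); return o+d*((z-o[2])/d[:,2])[:,None]
def proj(name,P,cal=None):
    c=cal or viewer.calibration(name); K=c['mtx'];E=c['extrinsics']
    q=(np.atleast_2d(P)-E[:3,3])@E[:3,:3]; x,y,z=q[:,0],-q[:,1],-q[:,2]
    if name=='wrist':
        rr=np.hypot(x,y); t=np.arctan2(rr,z)/np.maximum(rr,1e-9); u,v=x*t,y*t
    else: u,v=x/z,y/z
    return np.stack([K[0,0]*u+K[0,2],K[1,1]*v+K[1,2]],1)
def tri(n1,p1,n2,p2):
    o1,d1=rays(n1,p1);o2,d2=rays(n2,p2);d1=d1[0];d2=d2[0]
    A=np.stack([d1,-d2],1);t=np.linalg.lstsq(A,o2-o1,rcond=None)[0]
    a=o1+t[0]*d1;b=o2+t[1]*d2;return (a+b)/2,np.linalg.norm(a-b)
def crop(img,x0,y0,x1,y1,k,out):
    cv2.imwrite(out,cv2.resize(img[y0:y1,x0:x1,::-1],None,fx=k,fy=k,interpolation=cv2.INTER_CUBIC))
E
python3 - <<'E'
from h import *
t=cv2.imread('pics/top0.png')[:,:,::-1]
crop(t,150,90,310,240,5,'pics/top0_l.png')
crop(t,310,100,470,210,5,'pics/top0_r.png')
s=cv2.imread('pics/side0.png')[:,:,::-1]
crop(s,170,220,350,330,4,'pics/side0_l.png')
crop(s,310,130,450,230,5,'pics/side0_r.png')
E
```

```text
(no output)
```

View pics/top0_l.png

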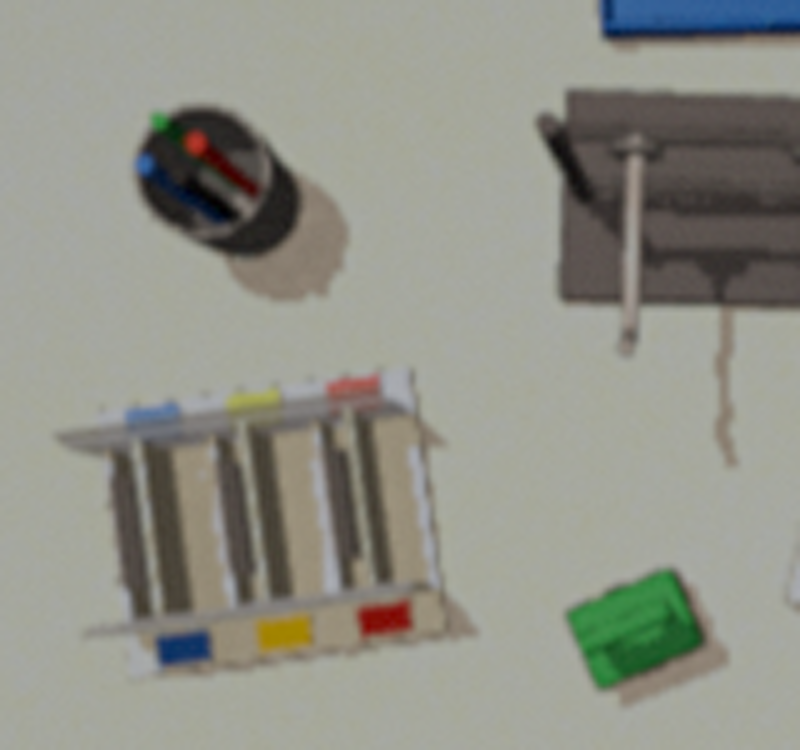

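View pics/top0_r.png

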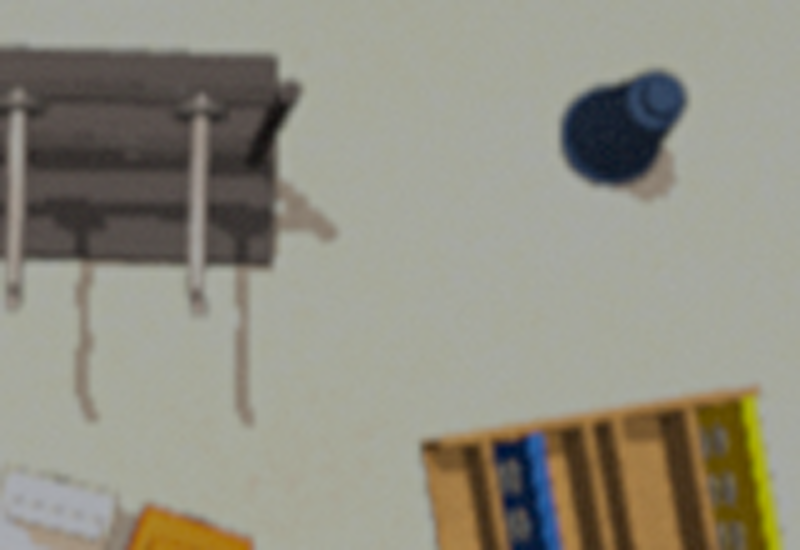

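View pics/side0_l.png

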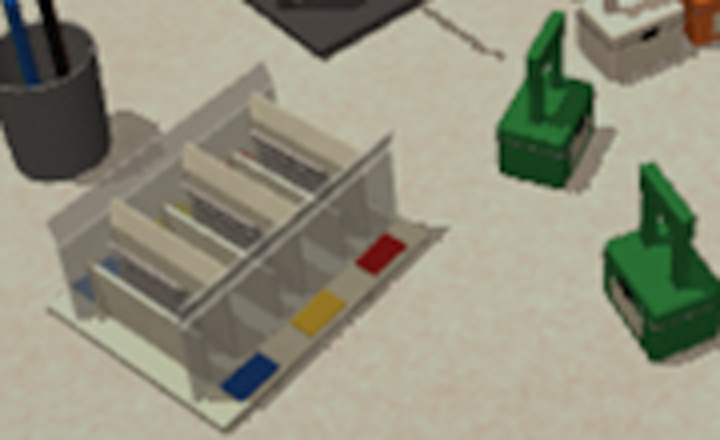

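View pics/side0_r.png

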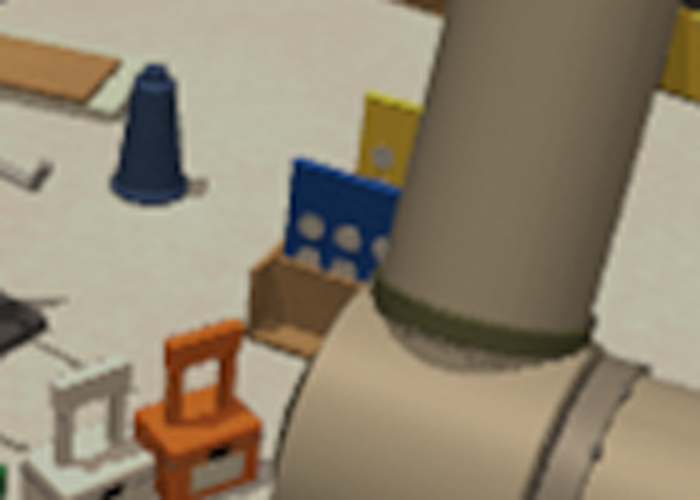

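```bash
python3 - <<'E'
from h import *
np.set_printoptions(precision=1,suppress=True)
t=cv2.imread('pics/top0.png')
crop(t[:,:,::-1],390,170,480,235,8,'pics/box0.png')
hsv=cv2.cvtColor(t,cv2.COLOR_BGR2HSV)
for n,b,lo,hi in (('green',(240,195,300,290),(50,100,40),(75,255,255)),('orange',(330,195,370,230),(5,150,80),(20,255,255)),('yel',(345,235,380,280),(24,150,60),(33,255,255))):
    m=cv2.inRange(hsv,lo,hi); mm=np.zeros_like(m); x0,y0,x1,y1=b; mm[y0:y1,x0:x1]=m[y0:y1,x0:x1]
    k,_,st,ce=cv2.connectedComponentsWithStats(mm)
    for i in range(1,k):
        if st[i,4]>30: print(n,st[i],ce[i],onz('top',[ce[i]],46)[0])
T={'b0':(187,219.6),'y0':(207.2,216.6),'r0':(227.2,213.8),'b1':(180.4,172.6),'y1':(201,170.2),'r1':(220.8,167.2)}
for k,v in T.items(): print(k,onz('top',[v],2)[0])
S={'b0':(250,376),'y0':(318,314),'r0':(381,255)}
for k,v in S.items():
    print(k,*tri('top',[T[k]],'side',[(170+v[0]/4,220+v[1]/4)]))
E
```

```text
green [264 204  26  23 373] [276.6 215.2] [450.7 105.2  46. ]
green [246 257  24  26 405] [257.4 269.4] [307.2 160.1  46. ]
orange [334 202  26  22 355] [347.1 212.5] [452.3 -85.2  46. ]
yel [352 245  22  26 409] [362.7 257.3] [ 330.6 -123.1   46. ]
b0 [446.2 358.6   2. ]
y0 [452.9 302.5   2. ]
r0 [459.  246.8   2. ]
b1 [578.1 374.9   2. ]
y1 [583.3 317.4   2. ]
r1 [590.3 262.    2. ]
b0 [446.2 357.2   6.8] 0.14957284124002043
y0 [452.9 301.7   5.2] 0.12446362467680154
r0 [459.  246.    5.8] 0.012691196230500329
```

View pics/box0.png

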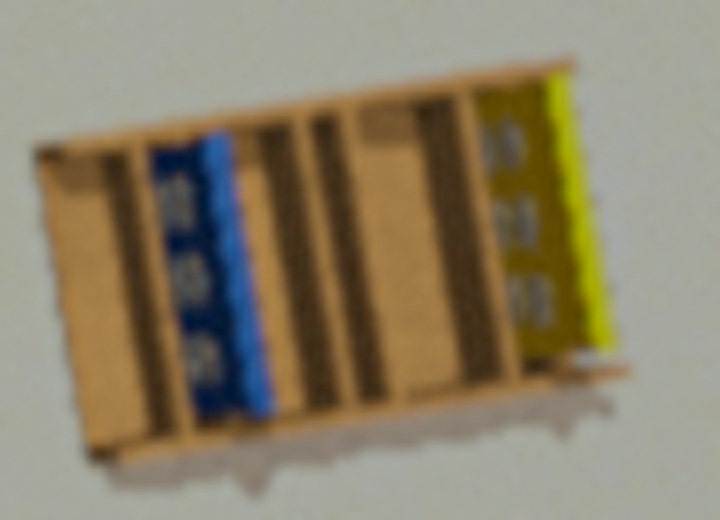

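```bash
cat >> h.py <<'E'
def yaw():
    w,x,y,z=ctrl.sense()['ee_rot']; return np.degrees(2*np.arctan2(y,x))
def to(x,y,z,yw=None):
    s=ctrl.sense(); d=(np.array([x,y,z])-s['eef_pos'])/100
    dy=0
    if yw is not None: dy=(yw-yaw()+180)%360-180
    print('t',round(s['time_s'],2),'pos',s['eef_pos'].round(1),'yaw',round(yaw(),2),'F',s['force'].round(1),'w',round(s['grip_width'],3)); print('shift',d.round(3),'turn z',round(dy/90,4))
E
python3 - <<'E'
from h import *
np.set_printoptions(precision=1,suppress=True)
for n,a,b in (('blue',(216,135),(260,412)),('yel',(560,78),(603,345))):
    p=onz('top',np.array([a,b])/8.+[390,170],126)
    d=p[0]-p[1]; print(n,p,p.mean(0),np.linalg.norm(d),np.degrees(np.arctan2(d[1],d[0])))
to(430,-250,400,8)
E
```

```text
blue [[ 511.  -257.1  126. ]
 [ 423.5 -267.6  126. ]] [ 467.2 -262.3  126. ] 88.20632118003505 6.8012526892432685
yel [[ 526.  -367.1  126. ]
 [ 441.3 -377.   126. ]] [ 483.7 -372.   126. ] 85.29425632511253 6.684485747928645
t 0.15 pos [ 203.4 -484.   404.3] yaw 22.79 F [0.1 0.8 0.1] w 1.006
shift [ 2.3  2.3 -0. ] turn z -0.1644
```

drive_tool:
  rows:
    - [[0.5,0.5,0,0,0,-0.08],[1,1,0,0,0,-0.164],[1,1,0,0,0,-0.164]]

```text
time_s: 0.52
eef_pos: [305.0, -381.9, 404.3]
ee_rot: [-0.001, 0.997, 0.071, 0.0]
force: [-0.7, -0.5, -0.5]
grip_width: 1.0
```

drive_tool:
  rows:
    - [[0.5,0.4,0,0,0,0],[1,0.8,0,0,0,0],[1,0.8,0,0,0,0]]

```text
time_s: 0.9
eef_pos: [406.9, -300.1, 404.1]
ee_rot: [-0.001, 0.997, 0.074, 0.0]
force: [-0.9, -1.2, -0.5]
grip_width: 0.996
```

```bash
python3 - <<'E'
from h import *
to(430,-300,400,7)
cv2.imwrite('pics/w1.png',viewer.capture('wrist')[:,:,::-1])
cv2.imwrite('pics/s1.png',viewer.capture('side')[:,:,::-1])
E
```

```text
t 0.9 pos [ 406.9 -300.1  404.1] yaw 8.45 F [-0.9 -1.2 -0.5] w 0.996
shift [ 0.231  0.001 -0.041] turn z -0.0161
```

View pics/w1.png

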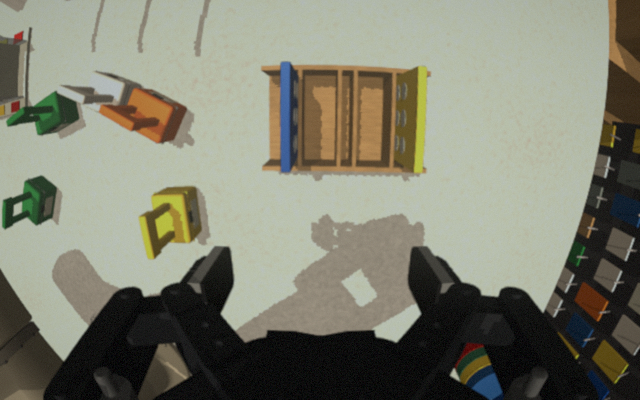

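View pics/s1.png

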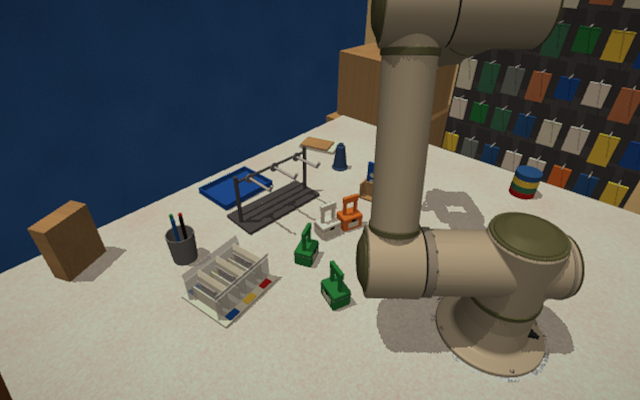

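```bash
python3 - <<'E'
from h import *
np.set_printoptions(precision=1,suppress=True)
w=cv2.imread('pics/w1.png')
crop(w[:,:,::-1],255,55,440,185,4,'pics/w1c.png')
E
```

```text
(no output)
```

View pics/w1c.png

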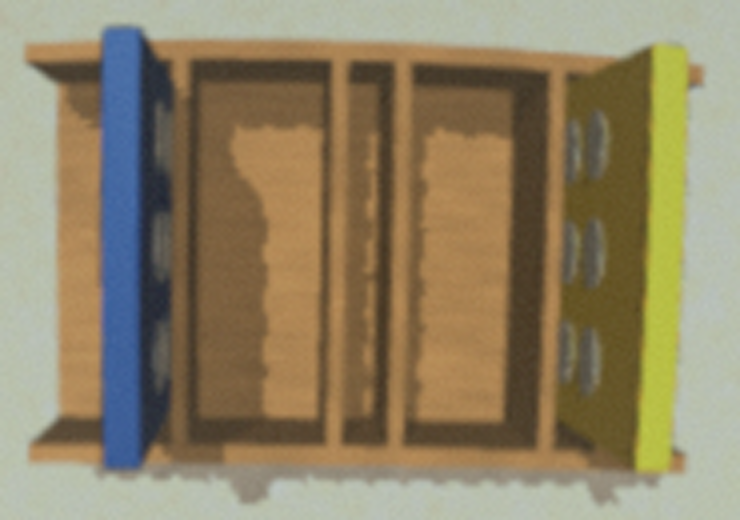

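```bash
python3 - <<'E'
from h import *
np.set_printoptions(precision=1,suppress=True)
for n,q in (('blue',[(104,29),(143,29),(141,467),(103,467)]),('yel',[(652,46),(687,48),(671,471),(636,470)])):
    p=onz('wrist',np.array(q)/4.+[255,55],126)
    a=(p[0]+p[1])/2;b=(p[2]+p[3])/2
    d=a-b; print(n,p.mean(0),np.linalg.norm(d),np.linalg.norm(p[0]-p[1]),np.degrees(np.arctan2(d[1],d[0])))
E
```

```text
blue [ 466.  -266.5  126. ] 88.60049937526739 7.7272084042757925 7.368227574666491
yel [ 481.6 -375.6  126. ] 88.43197525815172 7.618624007061468 7.8430784269468825
```

```bash
python3 - <<'E'
from h import *
to(466,-266,269,7.5)
E
```

```text
t 1.0 pos [ 405.2 -302.   404.1] yaw 8.25 F [-0.8 -0.4 -0.7] w 0.998
shift [ 0.608  0.36  -1.351] turn z -0.0083
```

drive_tool:
  rows:
    - [[0.4,0.25,0,0,0,-0.008],[0.608,0.36,-0.4,0,0,-0.008],[0.608,0.36,-0.7,0,0,-0.008],[0.608,0.36,-0.7,0,0,-0.008]]
  fingers: 0.0

```text
time_s: 1.5
eef_pos: [465.0, -267.1, 332.4]
ee_rot: [-0.002, 0.998, 0.065, -0.002]
force: [-0.4, -0.1, 0.8]
grip_width: 0.502
```

```bash
python3 - <<'E'
from h import *
to(466,-266,269,7.5)
cv2.imwrite('pics/w2.png',viewer.capture('wrist')[:,:,::-1])
E
```

```text
t 1.5 pos [ 465.  -267.1  332.4] yaw 7.45 F [-0.4 -0.1  0.8] w 0.502
shift [ 0.01   0.011 -0.634] turn z 0.0006
```

View pics/w2.png

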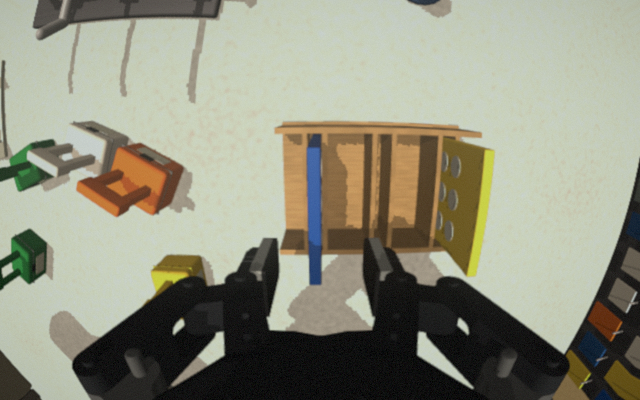

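drive_tool:
  rows:
    - [[0.01,0.01,-0.3,0,0,0],[0.01,0.01,-0.634,0,0,0],[0.01,0.01,-0.634,0,0,0]]

```text
time_s: 1.92
eef_pos: [465.7, -267.0, 270.7]
ee_rot: [-0.002, 0.998, 0.064, -0.001]
force: [-0.2, -0.6, 0.4]
grip_width: 0.497
```

drive_tool:
  rows:
    - [[0,0,0,0,0,0],[0,0,0,0,0,0],[0,0,0,0,0,0],[0,0,0,0,0,0]]
  fingers: -1
  force: 60

```text
time_s: 2.42
eef_pos: [465.9, -266.3, 272.7]
ee_rot: [-0.002, 0.998, 0.064, -0.001]
force: [-1.7, 8.2, 12.1]
grip_width: 0.081
```

```bash
python3 - <<'E'
from h import *
to(466,-266,369,7.5)
cv2.imwrite('pics/w3.png',viewer.capture('wrist')[:,:,::-1])
E
```

```text
t 2.42 pos [ 465.9 -266.3  272.7] yaw 7.37 F [-1.7  8.2 12.1] w 0.081
shift [0.001 0.003 0.963] turn z 0.0015
```

View pics/w3.png

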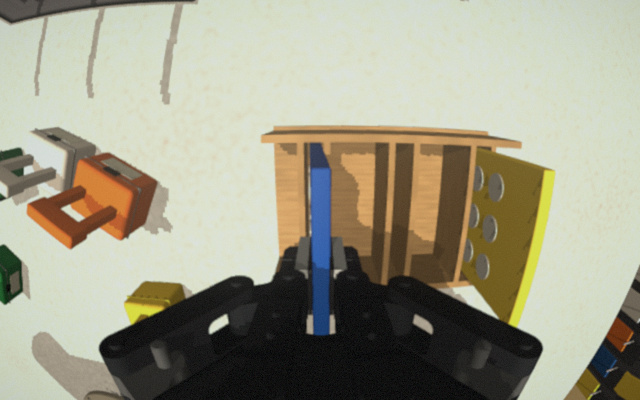

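drive_tool:
  rows:
    - [[0,0,0.3,0,0,0],[0,0,0.7,0,0,0],[0,0,1,0,0,0],[0,0,1,0,0,0]]

```text
time_s: 2.98
eef_pos: [466.0, -266.3, 375.5]
ee_rot: [-0.0, 0.998, 0.064, 0.001]
force: [0.1, -0.6, -2.3]
grip_width: 0.079
```

```bash
python3 - <<'E'
from h import *
to(460,-160,410,7.5)
print(ctrl.sense()['joints'].round(2))
cv2.imwrite('pics/w4.png',viewer.capture('wrist')[:,:,::-1])
E
```

```text
t 2.98 pos [ 466.  -266.3  375.5] yaw 7.37 F [ 0.1 -0.6 -2.3] w 0.079
shift [-0.06   1.063  0.345] turn z 0.0014
[-0.74  0.36  1.51  0.    1.27  0.7 ]
```

View pics/w4.png

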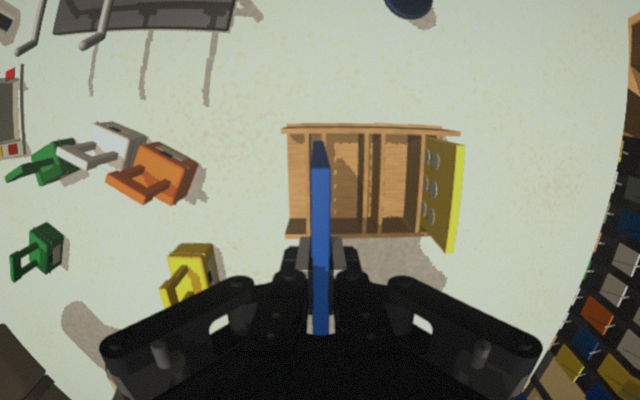

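drive_tool:
  rows:
    - [[0,0.4,0.15,0,0,0],[0,0.9,0.35,0,0,0],[0,1,0.35,0,0,0]]

```text
time_s: 3.4
eef_pos: [465.7, -164.1, 408.9]
ee_rot: [-0.002, 0.998, 0.065, 0.0]
force: [-0.1, -0.7, -1.8]
grip_width: 0.076
```

drive_tool:
  rows:
    - [[-0.05,0.5,0,0,0,0],[-0.1,1,0,0,0,0]]

```text
time_s: 3.65
eef_pos: [455.4, -63.3, 407.6]
ee_rot: [-0.002, 0.998, 0.065, -0.001]
force: [1.0, -0.3, -0.3]
grip_width: 0.08
```

drive_tool:
  rows:
    - [[0,0.5,0,0,0,0],[0,1,0,0,0,0]]

```text
time_s: 3.9
eef_pos: [455.3, 37.8, 406.3]
ee_rot: [-0.002, 0.998, 0.064, -0.002]
force: [0.6, -0.3, -1.6]
grip_width: 0.084
```

drive_tool:
  rows:
    - [[0,0.5,0,0,0,0],[0,1,0,0,0,0]]

```text
time_s: 4.15
eef_pos: [455.3, 139.0, 404.9]
ee_rot: [-0.002, 0.998, 0.064, -0.003]
force: [1.0, -0.2, -1.2]
grip_width: 0.084
```

drive_tool:
  rows:
    - [[0,0.5,0,0,0,0],[0,1,0,0,0,0]]

```text
time_s: 4.4
eef_pos: [455.4, 240.3, 403.4]
ee_rot: [-0.002, 0.998, 0.064, -0.004]
force: [1.1, -0.1, -1.2]
grip_width: 0.077
```

drive_tool:
  rows:
    - [[0,0.4,0,0,0,0],[0,0.8,0,0,0,0],[0,0.8,0,0,0,0]]

```text
time_s: 4.78
eef_pos: [455.4, 321.9, 401.5]
ee_rot: [-0.001, 0.998, 0.065, -0.005]
force: [-0.7, -0.7, -0.6]
grip_width: 0.079
```

```bash
python3 - <<'E'
from h import *
to(440,300,410,7.5)
cv2.imwrite('pics/w5.png',viewer.capture('wrist')[:,:,::-1])
cv2.imwrite('pics/t5.png',viewer.capture('top')[:,:,::-1])
E
```

```text
t 4.78 pos [455.4 321.9 401.5] yaw 7.48 F [-0.7 -0.7 -0.6] w 0.079
shift [-0.154 -0.219  0.085] turn z 0.0003
```

View pics/w5.png

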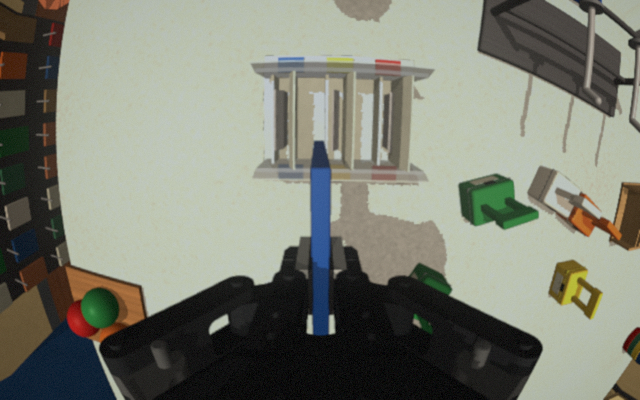

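```bash
python3 - <<'E'
from h import *
w=cv2.imread('pics/w5.png')
crop(w[:,:,::-1],245,48,440,190,4,'pics/w5c.png')
E
```

```text
(no output)
```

View pics/w5c.png

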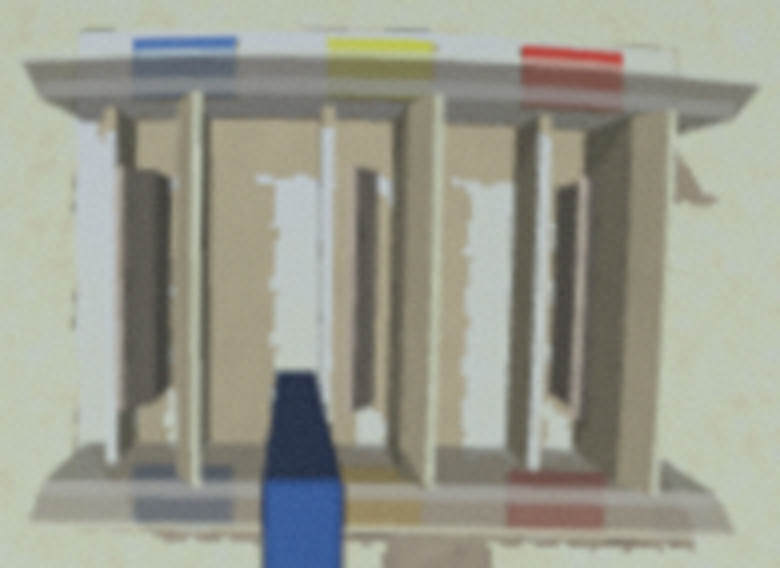

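```bash
python3 - <<'E'
from h import *
np.set_printoptions(precision=1,suppress=True)
O=np.array([245,48])
f=lambda q,z: onz('wrist',np.array(q)/4.+O,z)
far=f([(133,45),(237,41),(328,42),(436,45),(521,50),(622,54)],5)
near=f([(134,518),(232,520),(506,525),(605,527),(420,522)],5)
print(far);print(near)
fc=(far[0::2]+far[1::2])/2
nb=(near[0]+near[1])/2; nr=(near[2]+near[3])/2
print(fc,nb,nr)
for a,b in ((fc[0],nb),(fc[2],nr)):
    d=a-b; print((a+b)/2,np.linalg.norm(d),np.degrees(np.arctan2(d[1],d[0])))
d=fc[0]-fc[2]; print(np.linalg.norm(d),np.degrees(np.arctan2(-d[0],d[1])))
# wall tops z=89: centre lines
w=f([(195,95),(195,485),(437,97),(430,485),(672,112),(655,492)],89)
print(w)
for a,b in ((0,1),(2,3),(4,5)): 
    d=w[a]-w[b]; print((w[a]+w[b])/2,np.linalg.norm(d),np.degrees(np.arctan2(d[1],d[0])))
# clear wall top corners
c=f([(25,63),(757,88),(31,520),(733,531)],89); print(c)
E
```

```text
[[578.4 384.4   5. ]
 [582.6 354.4   5. ]
 [585.5 328.2   5. ]
 [589.2 297.1   5. ]
 [591.9 272.2   5. ]
 [596.5 242.    5. ]]
[[437.2 368.2   5. ]
 [440.2 338.5   5. ]
 [449.5 255.8   5. ]
 [453.1 224.8   5. ]
 [446.9 282.1   5. ]]
[[580.5 369.4   5. ]
 [587.3 312.6   5. ]
 [594.2 257.1   5. ]] [438.7 353.4   5. ] [451.3 240.3   5. ]
[509.6 361.4   5. ] 142.7224362905432 6.446344186758329
[522.7 248.7   5. ] 143.89772736862764 6.706842045573971
113.16635304970987 6.94415968784899
[[555.4 355.8  89. ]
 [466.4 345.4  89. ]
 [561.9 302.2  89. ]
 [473.3 291.4  89. ]
 [568.3 248.   89. ]
 [479.2 237.6  89. ]]
[510.9 350.6  89. ] 89.61306257807146 6.716248033615425
[517.6 296.8  89. ] 89.25086917752775 6.956940476640441
[523.7 242.8  89. ] 89.70488599758217 6.657270679758111
[[559.6 395.5  89. ]
 [578.5 228.1  89. ]
 [453.4 383.3  89. ]
 [472.6 215.9  89. ]]
```

```bash
python3 - <<'E'
from h import *
np.set_printoptions(precision=1,suppress=True)
w=cv2.imread('pics/w5.png')
crop(w[:,:,::-1],290,135,350,345,4,'pics/w5d.png')
s=ctrl.sense(); print(s['eef_pos'])
y=np.radians(7.48)
ex=np.array([np.cos(y),np.sin(y),0]);ey=np.array([np.sin(y),-np.cos(y),0])
for dz in (140,):
  P=[s['eef_pos']+ex*a+ey*b-[0,0,146.7] for a,b in ((45,-4),(45,4),(-45,-4),(-45,4))]
  print(proj('wrist',P))
E
```

```text
[455.6 320.  402.1]
[[306.2 170.6]
 [327.4 170.5]
 [310.2 350.7]
 [326.3 350.7]]
```

View pics/w5d.png

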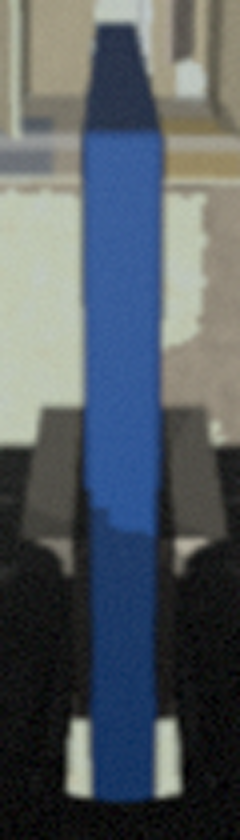

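```bash
python3 - <<'E'
from h import *
np.set_printoptions(precision=1,suppress=True)
s=ctrl.sense(); y=np.radians(yaw())
from scipy.spatial.transform import Rotation as R
q=s['ee_rot']; M=R.from_quat([q[1],q[2],q[3],q[0]]).as_matrix()
for dz in (146.7,266.7):
  P=[s['eef_pos']+M@[45,b,dz] for b in (-4,0,4)]
  print(proj('wrist',P))
c=viewer.calibration('wrist')['extrinsics']
print(M.T@(c[:3,3]-s['eef_pos'])); print((M.T@c[:3,:3]))
# tip of pads? 
t=cv2.imread('pics/t5.png'); crop(t[:,:,::-1],150,110,310,260,5,'pics/t5c.png')
E
```

```text
[[305.4 173.9]
 [315.9 173.9]
 [326.4 173.9]]
[[312.7 143.6]
 [318.  143.6]
 [323.3 143.6]]
[67.7  1.6 31.2]
[[-0.   1.   0.3]
 [ 1.   0.  -0. ]
 [-0.   0.3 -1. ]]
```

View pics/t5c.png

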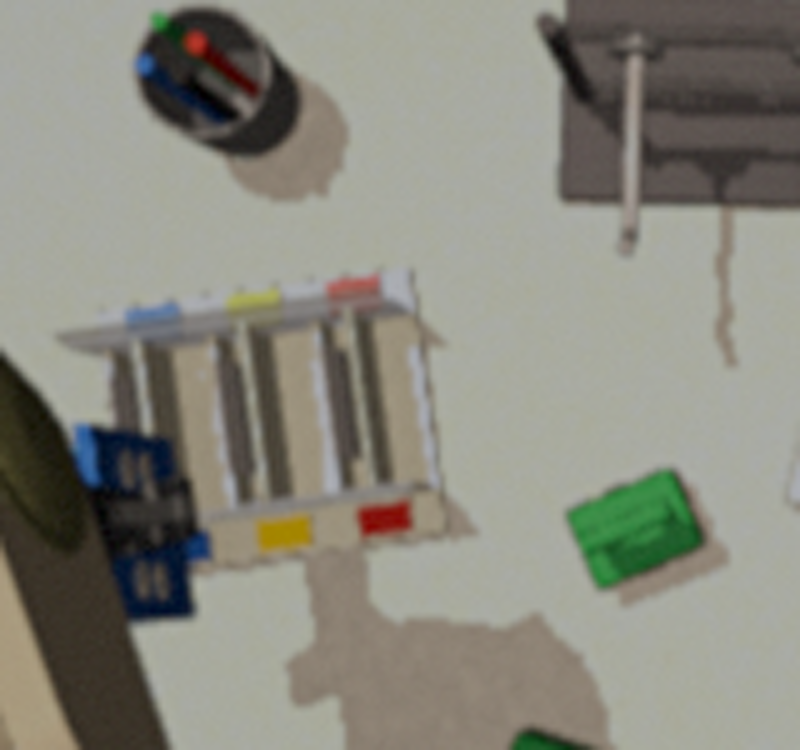

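```bash
python3 - <<'E'
from h import *
np.set_printoptions(precision=1,suppress=True)
s=ctrl.sense()
from scipy.spatial.transform import Rotation as R
q=s['ee_rot']; M=R.from_quat([q[1],q[2],q[3],q[0]]).as_matrix()
f=lambda P:(proj('top',P)-[150,110])*5
print(f([s['eef_pos']+M@[45,b,146.7] for b in (-4,4)]))
print(f([s['eef_pos']+M@[a,4,266.7] for a in (45,-45)]))
E
```

```text
[[ 71.1 429.2]
 [ 89.4 426.3]]
[[174.7 441.8]
 [200.5 622.1]]
```

```bash
python3 - <<'E'
from h import *
np.set_printoptions(precision=1,suppress=True)
g=lambda q,z: onz('top',np.array(q)/5.+[150,110],z)
n=g([(285,533),(386,519)],6);f=g([(153,313),(256,300),(354,287)],6)
print(n,f,(n+f[1:])/2)
print(proj('top',[[509.6,361.4,8],[516.2,305,8],[523,249,8]])*5-[750,550])
# wall tops seen
print((proj('top',[[555.4,355.8,89],[466.4,345.4,89],[568.3,248,89],[479.2,237.6,89]])-[150,110])*5)
b=cv2.imread('pics/top0.png');crop(b[:,:,::-1],158,160,243,230,9,'pics/rk0.png')
E
```

```text
[[452.8 302.    6. ]
 [459.  245.9   6. ]] [[577.6 373.1   6. ]
 [583.4 315.8   6. ]
 [589.2 261.2   6. ]] [[518.1 308.9   6. ]
 [524.1 253.5   6. ]]
[[174.8 434. ]
 [276.6 419.2]
 [377.4 404.2]]
[[135.5 337.4]
 [158.4 508.8]
 [344.3 306.9]
 [367.7 477.9]]
```

View pics/rk0.png

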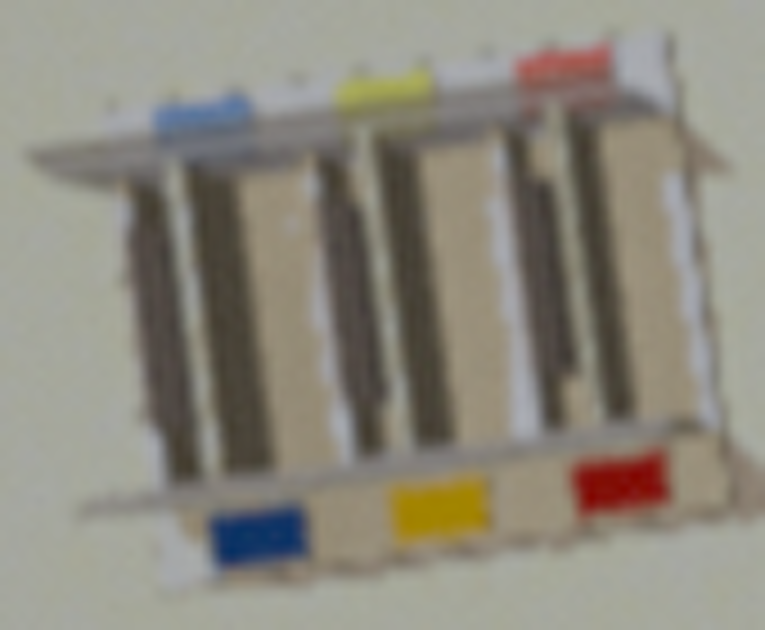

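drive_tool:
  rows:
    - [[0.3,0.2,-0.1,0,0,-0.0075],[0.55,0.43,-0.2,0,0,-0.0075],[0.55,0.43,-0.3,0,0,-0.0075],[0.55,0.43,-0.3,0,0,-0.0075]]

```text
time_s: 5.38
eef_pos: [510.6, 361.9, 371.0]
ee_rot: [-0.001, 0.998, 0.058, -0.006]
force: [-0.7, -0.3, -1.0]
grip_width: 0.082
```

```bash
python3 - <<'E'
from h import *
to(510.5,363,372,6.8)
w=viewer.capture('wrist'); cv2.imwrite('pics/w6.png',w[:,:,::-1])
crop(w,250,80,400,230,5,'pics/w6c.png')
cv2.imwrite('pics/s6.png',viewer.capture('side')[:,:,::-1])
E
```

```text
t 5.38 pos [510.6 361.9 371. ] yaw 6.6 F [-0.7 -0.3 -1. ] w 0.082
shift [-0.001  0.011  0.01 ] turn z 0.0022
```

View pics/w6c.png

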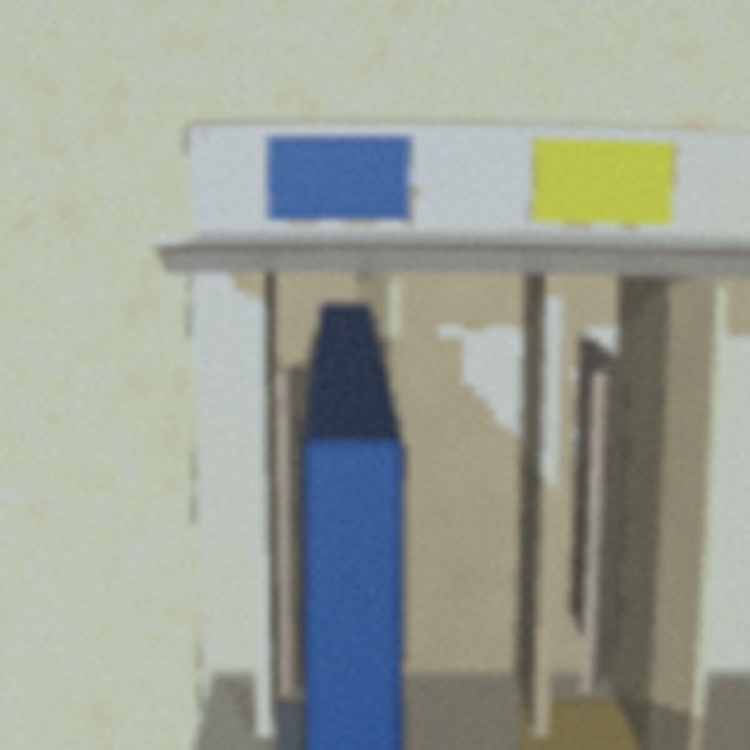

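View pics/s6.png

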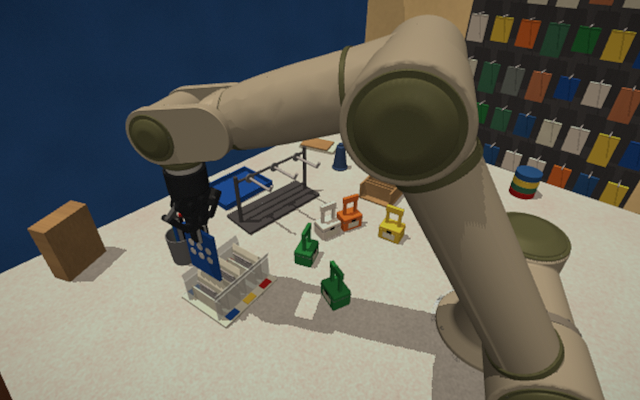

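drive_tool:
  rows:
    - [[0,0.015,-0.1,0,0,0.002],[0,0.015,-0.2,0,0,0.002],[0,0.015,-0.3,0,0,0.002],[0,0.015,-0.4,0,0,0.002],[0,0.015,-0.4,0,0,0.002]]

```text
time_s: 6.1
eef_pos: [510.4, 363.7, 331.6]
ee_rot: [-0.001, 0.998, 0.059, -0.005]
force: [-1.0, 0.4, -0.6]
grip_width: 0.081
```

```bash
python3 - <<'E'
from h import *
to(510.5,362.8,275,6.8)
w=viewer.capture('wrist'); cv2.imwrite('pics/w7.png',w[:,:,::-1])
crop(w,250,80,400,230,5,'pics/w7c.png')
E
```

```text
t 6.1 pos [510.4 363.7 331.6] yaw 6.8 F [-1.   0.4 -0.6] w 0.081
shift [ 0.001 -0.009 -0.566] turn z -0.0
```

View pics/w7c.png

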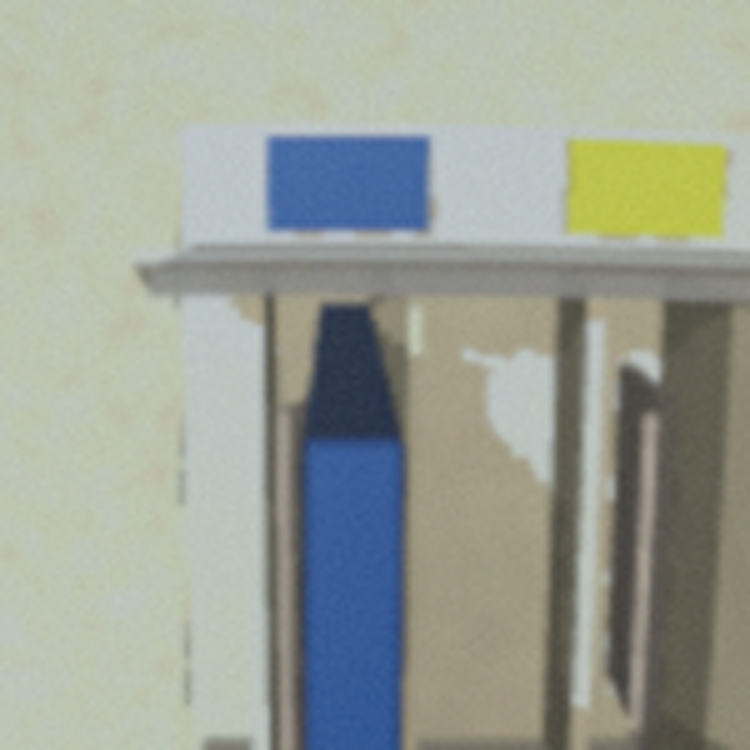

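drive_tool:
  rows:
    - [[0,-0.01,-0.06,0,0,0],[0,-0.01,-0.12,0,0,0],[0,-0.01,-0.18,0,0,0],[0,-0.01,-0.24,0,0,0],[0,-0.01,-0.3,0,0,0],[0,-0.01,-0.3,0,0,0]]

```text
time_s: 6.9
eef_pos: [510.6, 363.2, 302.9]
ee_rot: [-0.002, 0.998, 0.059, -0.004]
force: [1.6, 6.1, 1.0]
grip_width: 0.081
```

drive_tool:
  rows:
    - [[0,0.01,-0.05,0,0,0],[0,0.01,-0.1,0,0,0],[0,0.01,-0.15,0,0,0],[0,0.01,-0.2,0,0,0],[0,0.01,-0.2,0,0,0]]

```text
time_s: 7.52
eef_pos: [510.6, 364.1, 282.0]
ee_rot: [-0.002, 0.998, 0.059, -0.004]
force: [2.5, 1.4, -2.4]
grip_width: 0.079
```

drive_tool:
  rows:
    - [[0,0,-0.03,0,0,0],[0,0,-0.06,0,0,0],[0,0,-0.08,0,0,0],[0,0,-0.08,0,0,0]]

```text
time_s: 8.02
eef_pos: [510.5, 364.2, 275.0]
ee_rot: [-0.002, 0.998, 0.059, -0.004]
force: [-2.6, 0.0, 10.9]
grip_width: 0.084
```

```bash
python3 - <<'E'
from h import *
to(510.5,362.8,273,6.8)
w=viewer.capture('wrist'); cv2.imwrite('pics/w8.png',w[:,:,::-1])
crop(w,230,80,410,230,4,'pics/w8c.png')
w=viewer.capture('side');crop(w,140,200,290,330,5,'pics/s8c.png')
E
```

```text
t 8.03 pos [510.5 364.2 275. ] yaw 6.8 F [-2.6  0.  10.9] w 0.084
shift [ 0.    -0.014 -0.02 ] turn z -0.0001
```

View pics/w8c.png

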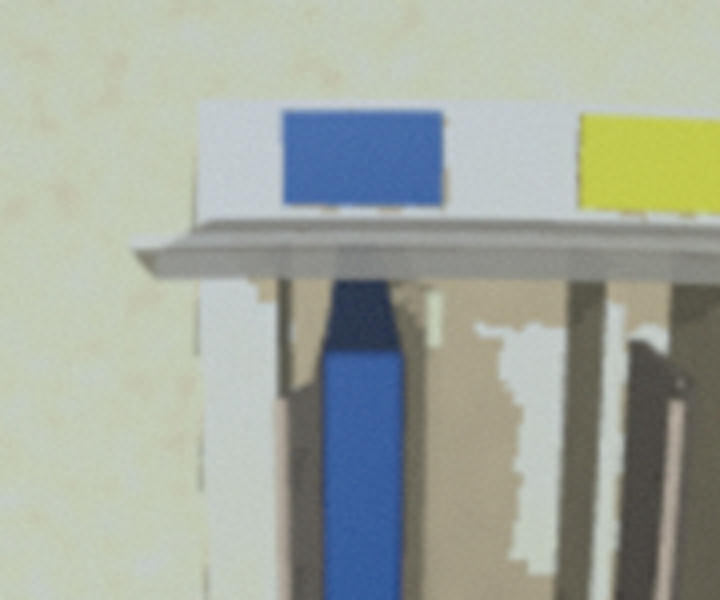

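View pics/s8c.png

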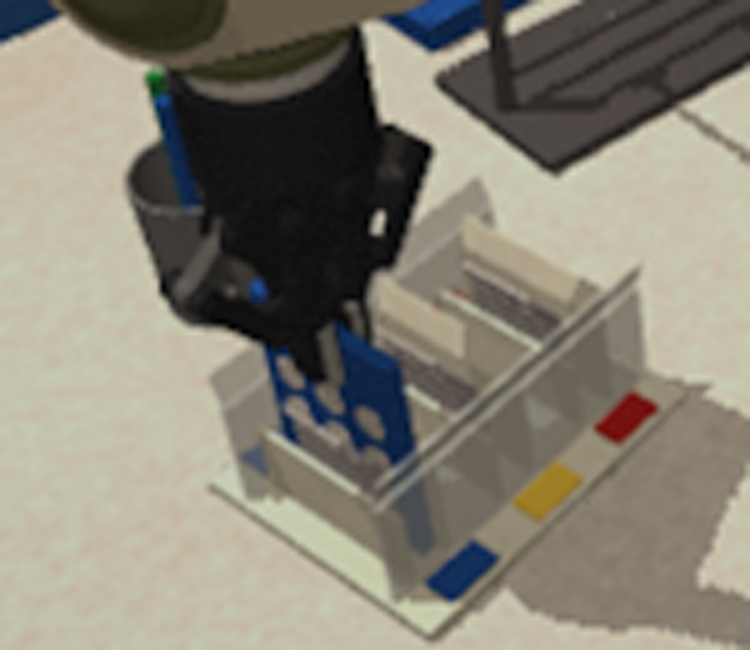

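drive_tool:
  rows:
    - [[0,0,0,0,0,0],[0,0,0,0,0,0],[0,0,0.02,0,0,0],[0,0,0.2,0,0,0],[0,0,0.4,0,0,0]]
  fingers: -0.3

```text
time_s: 8.75
eef_pos: [510.5, 364.2, 316.5]
ee_rot: [-0.002, 0.998, 0.059, -0.004]
force: [0.1, -0.0, 0.1]
grip_width: 0.349
```

```bash
python3 - <<'E'
from h import *
to(510.5,364,400,6.8)
w=viewer.capture('wrist'); crop(w,230,80,410,330,3,'pics/w9c.png')
w=viewer.capture('side');crop(w,140,200,290,330,5,'pics/s9c.png')
E
```

```text
t 8.75 pos [510.5 364.2 316.5] yaw 6.81 F [ 0.1 -0.   0.1] w 0.349
shift [ 0.    -0.002  0.835] turn z -0.0001
```

View pics/w9c.png

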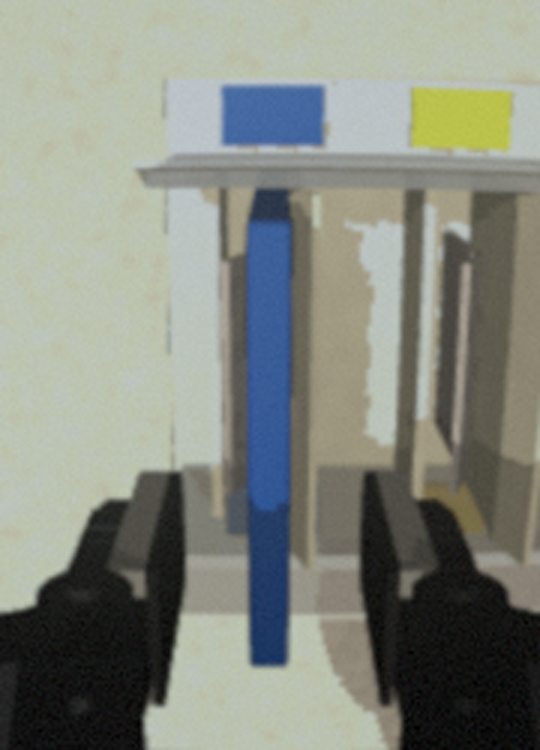

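View pics/s9c.png

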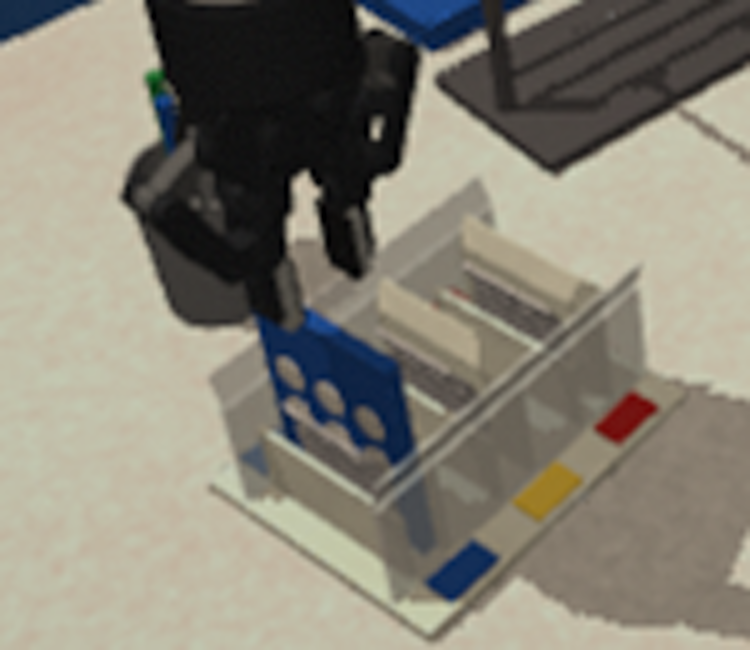

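drive_tool:
  rows:
    - [[0,0,0.4,0,0,0],[0,-0.3,0.8,0,0,0],[0,-0.8,0.8,0,0,0],[0,-1,0.8,0,0,0]]

```text
time_s: 9.35
eef_pos: [510.7, 262.6, 398.6]
ee_rot: [-0.003, 0.998, 0.059, -0.001]
force: [-0.0, 0.6, -0.9]
grip_width: 0.352
```

drive_tool:
  rows:
    - [[-0.05,-0.5,0,0,0,0],[-0.1,-1,0,0,0,0]]

```text
time_s: 9.6
eef_pos: [500.4, 161.5, 398.1]
ee_rot: [-0.003, 0.998, 0.059, -0.002]
force: [0.3, 0.2, 0.6]
grip_width: 0.352
```

drive_tool:
  rows:
    - [[-0.05,-0.5,0,0,0,0],[-0.1,-1,0,0,0,0]]

```text
time_s: 9.85
eef_pos: [490.0, 60.2, 397.8]
ee_rot: [-0.003, 0.998, 0.059, -0.002]
force: [-0.5, -0.3, -0.6]
grip_width: 0.352
```

drive_tool:
  rows:
    - [[-0.05,-0.5,0,0,0,0],[-0.1,-1,0,0,0,0]]

```text
time_s: 10.1
eef_pos: [479.8, -41.1, 397.5]
ee_rot: [-0.004, 0.998, 0.059, -0.002]
force: [1.2, 0.7, -0.5]
grip_width: 0.349
```

drive_tool:
  rows:
    - [[0,-0.5,0,0,0,0],[0,-1,0,0,0,0]]

```text
time_s: 10.35
eef_pos: [479.7, -142.6, 397.2]
ee_rot: [-0.004, 0.998, 0.059, -0.002]
force: [0.3, 0.2, 0.9]
grip_width: 0.351
```

drive_tool:
  rows:
    - [[0,-0.5,0,0,0,0],[0,-1,0,0,0,0]]

```text
time_s: 10.6
eef_pos: [479.7, -244.2, 396.9]
ee_rot: [-0.004, 0.998, 0.059, -0.002]
force: [1.0, 0.4, -0.2]
grip_width: 0.353
```

drive_tool:
  rows:
    - [[0,-0.5,0,0,0,0],[0,-1,0,0,0,0]]

```text
time_s: 10.85
eef_pos: [479.7, -345.7, 396.3]
ee_rot: [-0.005, 0.998, 0.059, -0.002]
force: [1.6, -0.5, -0.0]
grip_width: 0.348
```

```bash
python3 - <<'E'
from h import *
to(482.5,-373,340,7.5)
E
```

```text
t 10.85 pos [ 479.7 -345.7  396.3] yaw 6.8 F [ 1.6 -0.5 -0. ] w 0.348
shift [ 0.028 -0.273 -0.563] turn z 0.0078
```

```bash
cat >> h.py <<'E'
from scipy.spatial.transform import Rotation as Ro
def to(x,y,z,yw=None):
    s=ctrl.sense(); d=(np.array([x,y,z])-s['eef_pos'])/100
    if yw is None: yw=yaw()
    a=np.radians(yw/2); q=s['ee_rot']
    t=Ro.from_quat([np.cos(a),np.sin(a),0,0])*Ro.from_quat([q[1],q[2],q[3],q[0]]).inv()
    print('t',round(s['time_s'],2),'pos',s['eef_pos'].round(1),'yaw',round(yaw(),2),'F',s['force'].round(1),'w',round(s['grip_width'],3)); print('shift',d.round(3),'turn',(t.as_rotvec()/(np.pi/2)).round(4))
E
python3 - <<'E'
from h import *
to(482.5,-373,340,7.5)
E
```

```text
t 10.85 pos [ 479.7 -345.7  396.3] yaw 6.8 F [ 1.6 -0.5 -0. ] w 0.348
shift [ 0.028 -0.273 -0.563] turn [-0.0056 -0.0033  0.0078]
```

drive_tool:
  rows:
    - [[0.028,-0.273,0,-0.0056,-0.0033,0.0078],[0.028,-0.273,-0.3,-0.0056,-0.0033,0.0078],[0.028,-0.273,-0.563,-0.0056,-0.0033,0.0078],[0.028,-0.273,-0.563,-0.0056,-0.0033,0.0078]]

```text
time_s: 11.35
eef_pos: [482.6, -372.8, 337.9]
ee_rot: [-0.002, 0.998, 0.065, -0.001]
force: [-0.2, 0.0, 0.6]
grip_width: 0.348
```

```bash
python3 - <<'E'
from h import *
to(482.5,-373,269,7.5)
w=viewer.capture('wrist'); crop(w,230,80,410,330,3,'pics/w10c.png')
E
```

```text
t 11.35 pos [ 482.6 -372.8  337.9] yaw 7.51 F [-0.2  0.   0.6] w 0.348
shift [-0.001 -0.002 -0.689] turn [-0.0023 -0.0019 -0.0001]
```

View pics/w10c.png

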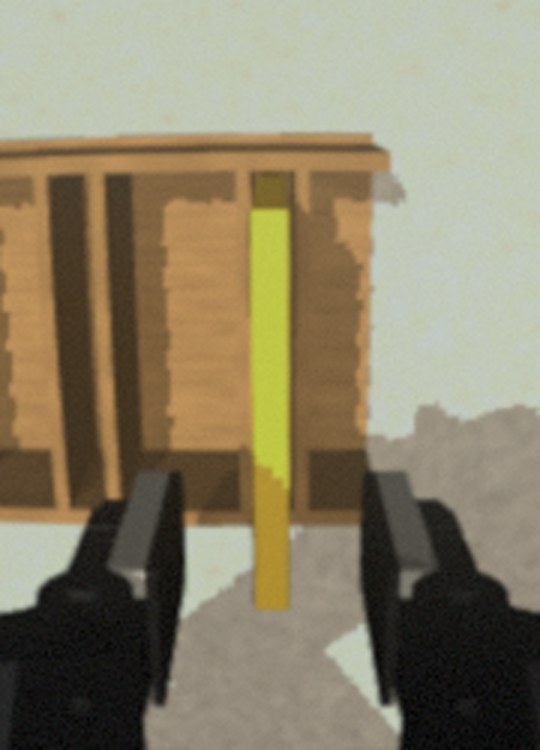

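drive_tool:
  rows:
    - [[0,0,-0.3,-0.0023,-0.0019,0],[0,0,-0.69,-0.0023,-0.0019,0],[0,0,-0.69,-0.0023,-0.0019,0]]

```text
time_s: 11.78
eef_pos: [482.8, -372.7, 269.8]
ee_rot: [-0.0, 0.998, 0.066, 0.0]
force: [-0.3, -0.3, 1.2]
grip_width: 0.35
```

drive_tool:
  rows:
    - [[0,0,0,0,0,0],[0,0,0,0,0,0],[0,0,0,0,0,0],[0,0,0,0,0,0]]
  fingers: -1
  force: 60

```text
time_s: 12.28
eef_pos: [483.1, -372.9, 272.1]
ee_rot: [0.001, 0.998, 0.066, 0.001]
force: [0.1, 0.8, 7.2]
grip_width: 0.083
```

drive_tool:
  rows:
    - [[0,0,0.3,0,0,0],[0,0,0.7,0,0,0],[0,0,1,0,0,0],[0,0,1,0,0,0]]

```text
time_s: 12.78
eef_pos: [483.1, -372.9, 375.2]
ee_rot: [0.004, 0.998, 0.066, 0.003]
force: [-0.3, -0.7, -1.4]
grip_width: 0.08
```

```bash
python3 - <<'E'
from h import *
to(482.5,-273,409,7.5)
w=viewer.capture('wrist'); crop(w,230,80,410,340,3,'pics/w11c.png')
E
```

```text
t 12.78 pos [ 483.1 -372.9  375.2] yaw 7.53 F [-0.3 -0.7 -1.4] w 0.08
shift [-0.006  0.999  0.338] turn [ 0.0045  0.0042 -0.0004]
```

View pics/w11c.png

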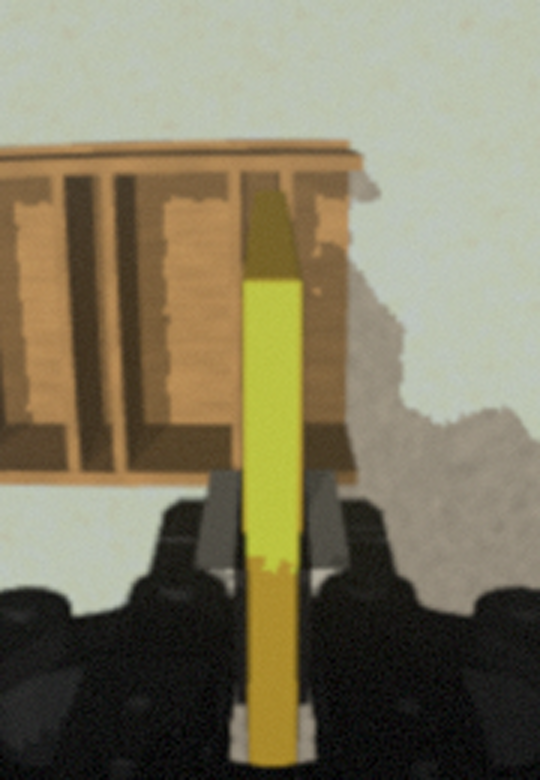

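drive_tool:
  rows:
    - [[-0.05,0.3,0.15,0.0045,0.0042,-0.008],[-0.1,0.8,0.35,0.0045,0.0042,-0.008],[-0.1,1,0.35,0.0045,0.0042,-0.008]]

```text
time_s: 13.2
eef_pos: [472.9, -270.9, 408.2]
ee_rot: [-0.001, 0.998, 0.06, -0.001]
force: [0.3, -0.8, -1.0]
grip_width: 0.082
```

drive_tool:
  rows:
    - [[-0.05,0.5,0,0,0,0],[-0.1,1,0,0,0,0]]

```text
time_s: 13.45
eef_pos: [462.6, -169.7, 406.7]
ee_rot: [-0.002, 0.998, 0.06, -0.002]
force: [0.6, -0.4, -1.9]
grip_width: 0.075
```

drive_tool:
  rows:
    - [[0,0.5,0,0,0,0],[0,1,0,0,0,0]]

```text
time_s: 13.7
eef_pos: [462.4, -68.4, 405.3]
ee_rot: [-0.002, 0.998, 0.059, -0.003]
force: [0.9, -0.0, 0.0]
grip_width: 0.079
```

drive_tool:
  rows:
    - [[0,0.5,0,0,0,0],[0,1,0,0,0,0]]

```text
time_s: 13.95
eef_pos: [462.3, 33.0, 403.9]
ee_rot: [-0.003, 0.998, 0.059, -0.004]
force: [0.7, -0.3, -1.0]
grip_width: 0.083
```

drive_tool:
  rows:
    - [[0,0.5,0,0,0,0],[0,1,0,0,0,0]]

```text
time_s: 14.2
eef_pos: [462.2, 134.5, 402.5]
ee_rot: [-0.003, 0.998, 0.059, -0.005]
force: [1.2, 0.2, -1.9]
grip_width: 0.081
```

drive_tool:
  rows:
    - [[0.1,0.5,0,0,0,0],[0.2,1,0,0,0,0]]

```text
time_s: 14.45
eef_pos: [482.5, 236.2, 400.9]
ee_rot: [-0.002, 0.998, 0.059, -0.006]
force: [1.7, -0.7, -0.6]
grip_width: 0.082
```

```bash
python3 - <<'E'
from h import *
to(517.3,308.6,371,6.8)
E
```

```text
t 14.45 pos [482.5 236.2 400.9] yaw 6.76 F [ 1.7 -0.7 -0.6] w 0.082
shift [ 0.348  0.724 -0.299] turn [-0.0024 -0.0077  0.0004]
```

drive_tool:
  rows:
    - [[0.15,0.35,0,-0.0024,-0.0077,0],[0.348,0.724,0,-0.0024,-0.0077,0],[0.348,0.724,-0.2,-0.0024,-0.0077,0],[0.348,0.724,-0.3,-0.0024,-0.0077,0],[0.348,0.724,-0.3,-0.0024,-0.0077,0]]

```text
time_s: 15.08
eef_pos: [517.3, 308.2, 369.7]
ee_rot: [0.0, 0.998, 0.059, -0.001]
force: [-0.0, 0.0, -0.1]
grip_width: 0.08
```

```bash
python3 - <<'E'
from h import *
to(517.3,308.6,331,6.8)
w=viewer.capture('wrist'); crop(w,250,80,400,230,5,'pics/w12c.png')
E
```

```text
t 15.07 pos [517.3 308.2 369.7] yaw 6.73 F [-0.   0.  -0.1] w 0.08
shift [-0.     0.004 -0.387] turn [ 0.0006 -0.0015  0.0007]
```

View pics/w12c.png

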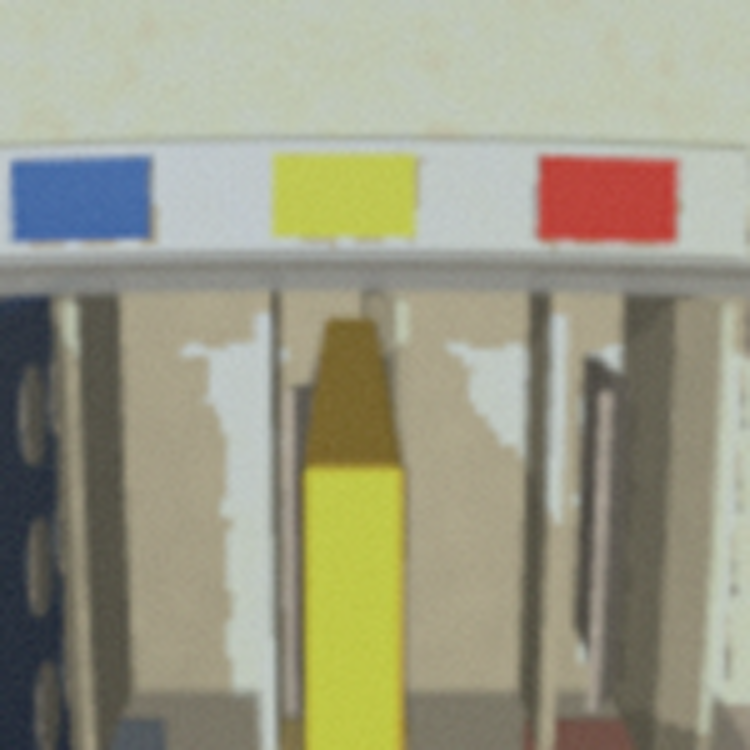

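drive_tool:
  rows:
    - [[0,0.012,-0.15,0,-0.0015,0],[0,0.012,-0.3,0,-0.0015,0],[0,0.012,-0.4,0,-0.0015,0],[0,0.012,-0.5,0,-0.0015,0],[0,0.012,-0.6,0,-0.0015,0],[0,0.012,-0.68,0,-0.0015,0],[0,0.012,-0.68,0,-0.0015,0]]

```text
time_s: 16.0
eef_pos: [517.3, 309.6, 302.3]
ee_rot: [-0.0, 0.998, 0.059, 0.001]
force: [0.6, 2.4, -3.0]
grip_width: 0.082
```

drive_tool:
  rows:
    - [[0,0.005,-0.05,0,0,0],[0,0.005,-0.1,0,0,0],[0,0.005,-0.15,0,0,0],[0,0.005,-0.2,0,0,0],[0,0.005,-0.24,0,0,0],[0,0.005,-0.24,0,0,0]]

```text
time_s: 16.75
eef_pos: [517.3, 310.1, 278.3]
ee_rot: [-0.0, 0.998, 0.059, 0.001]
force: [-0.6, 0.6, 0.5]
grip_width: 0.081
```

drive_tool:
  rows:
    - [[0,0,-0.02,0,0,0],[0,0,-0.04,0,0,0],[0,0,-0.05,0,0,0],[0,0,-0.05,0,0,0]]

```text
time_s: 17.25
eef_pos: [517.3, 310.1, 274.2]
ee_rot: [-0.0, 0.998, 0.059, 0.001]
force: [-3.8, -0.6, 7.1]
grip_width: 0.079
```

drive_tool:
  rows:
    - [[0,0,-0.005,0,0,0],[0,0,-0.01,0,0,0],[0,0,-0.01,0,0,0]]

```text
time_s: 17.62
eef_pos: [517.2, 310.2, 274.2]
ee_rot: [0.0, 0.998, 0.059, 0.001]
force: [-5.4, -0.9, 10.3]
grip_width: 0.09
```

drive_tool:
  rows:
    - [[0,0,0,0,0,0],[0,0,0,0,0,0],[0,0,0.02,0,0,0],[0,0,0.2,0,0,0],[0,0,0.4,0,0,0]]
  fingers: -0.3

```text
time_s: 18.25
eef_pos: [517.3, 310.2, 315.7]
ee_rot: [-0.0, 0.998, 0.059, 0.002]
force: [-0.7, 0.6, 0.5]
grip_width: 0.348
```

```bash
python3 - <<'E'
from h import *
to(480,200,400,6.8)
w=viewer.capture('wrist'); crop(w,200,60,440,330,2.5,'pics/w13c.png')
w=viewer.capture('side');crop(w,140,200,290,330,5,'pics/s13c.png')
E
```

```text
t 18.25 pos [517.3 310.2 315.7] yaw 6.75 F [-0.7  0.6  0.5] w 0.348
shift [-0.373 -1.102  0.843] turn [-0.0002  0.0021  0.0006]
```

View pics/w13c.png

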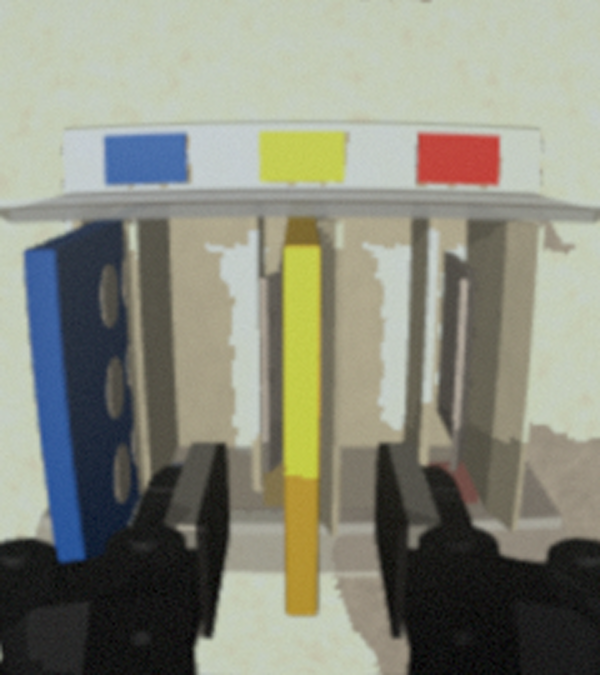

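View pics/s13c.png

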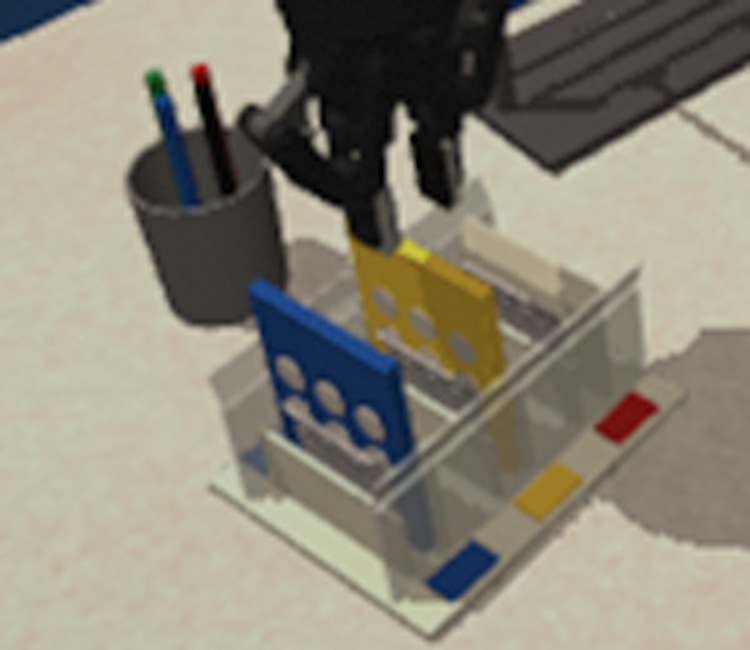

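drive_tool:
  rows:
    - [[0,0,0.4,0,0,0],[-0.2,-0.3,0.85,0,0,0],[-0.6,-0.7,0.85,0,0,-0.04],[-0.9,-1,0.85,0,0,-0.075]]

```text
time_s: 18.85
eef_pos: [426.0, 209.2, 402.6]
ee_rot: [-0.0, 1.0, -0.001, 0.004]
force: [1.6, -0.9, -0.7]
grip_width: 0.347
```

drive_tool:
  rows:
    - [[-0.1,-0.5,0.2,0,0,0],[-0.3,-1,0.3,0,0,0]]

```text
time_s: 19.1
eef_pos: [395.3, 107.9, 433.4]
ee_rot: [-0.0, 1.0, -0.001, 0.005]
force: [0.9, -1.1, 0.2]
grip_width: 0.347
```

drive_tool:
  rows:
    - [[0,-0.4,0,0,0,0],[0,-0.8,0,0,0,0],[0,-0.8,0,0,0,0],[0,-0.8,0,0,0,0]]
  fingers: 0

```text
time_s: 19.6
eef_pos: [395.2, 28.3, 433.4]
ee_rot: [-0.0, 1.0, -0.001, 0.005]
force: [0.2, 0.7, -0.4]
grip_width: 0.506
```

```bash
python3 - <<'E'
from h import *
to(400,30,430,0)
for n in ('wrist','side','top'): cv2.imwrite(f'pics/{n}14.png',viewer.capture(n)[:,:,::-1])
E
```

```text
t 19.6 pos [395.2  28.3 433.4] yaw -0.08 F [ 0.2  0.7 -0.4] w 0.506
shift [ 0.048  0.017 -0.034] turn [-0.0006  0.0065  0.0009]
```

View pics/wrist14.png

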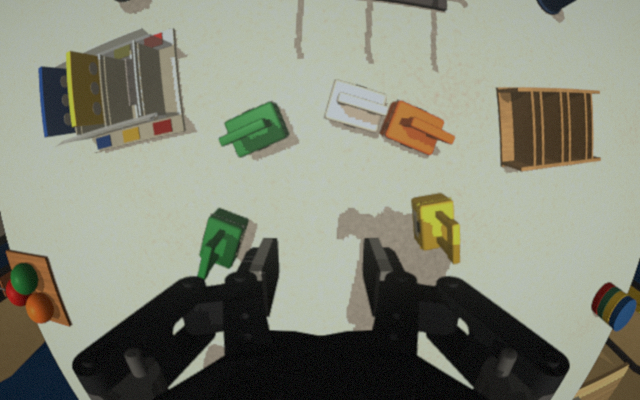

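View pics/top14.png

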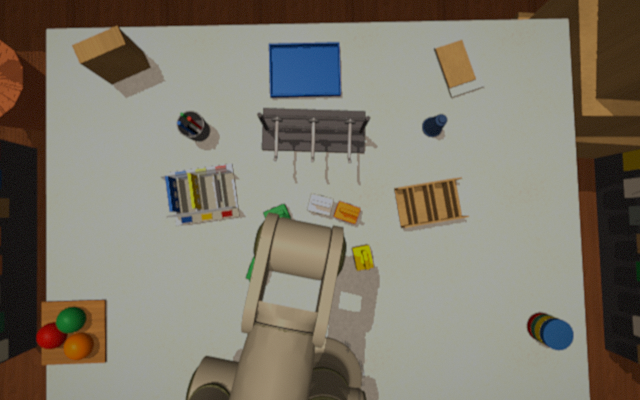

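```bash
python3 - <<'E'
from h import *
np.set_printoptions(precision=1,suppress=True)
t=cv2.imread('pics/top14.png')[:,:,::-1]
crop(t,255,95,375,170,6.5,'pics/st.png')
w=cv2.imread('pics/wrist14.png')[:,:,::-1]
crop(w,190,70,470,160,2.8,'pics/wk.png')
tip=onz('top',[(275.4,159),(312.6,160),(349.4,161.6)],172)
disc=onz('top',[(277.2,119),(313.6,119.4),(350.4,120.6)],150)
print(tip,disc)
E
```

```text
[[584.6  93.5 172. ]
 [579.8   4.2 172. ]
 [573.5 -84.3 172. ]] [[686.8  88.5 150. ]
 [683.6  -1.2 150. ]
 [678.3 -92.1 150. ]]
```

View pics/st.png

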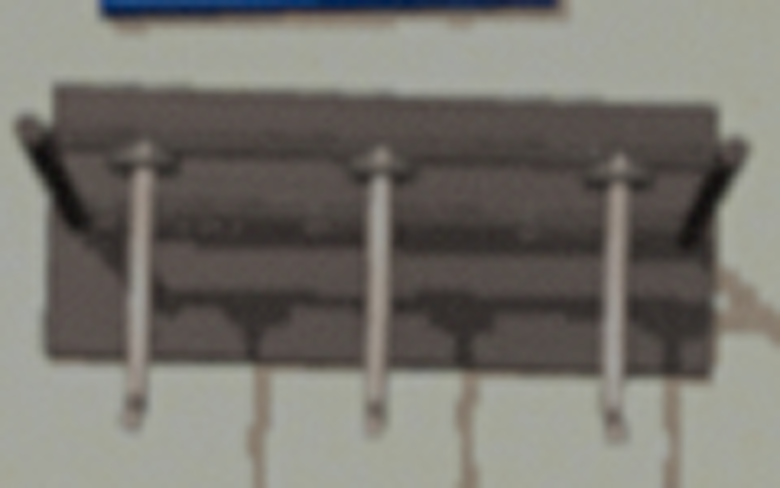

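View pics/wk.png

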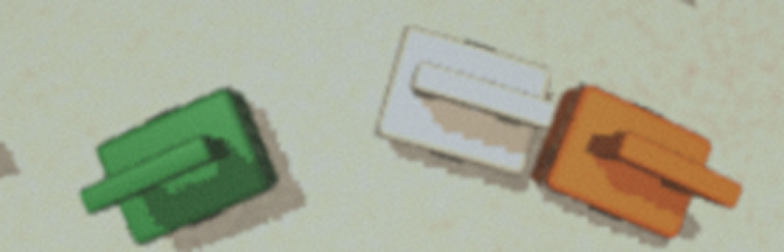

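```bash
python3 - <<'E'
from h import *
np.set_printoptions(precision=1,suppress=True)
w=cv2.imread('pics/wrist14.png')[:,:,::-1]
crop(w,210,90,300,165,8,'pics/wg.png')
crop(w,315,65,465,165,5,'pics/wo.png')
E
```

```text
(no output)
```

View pics/wg.png

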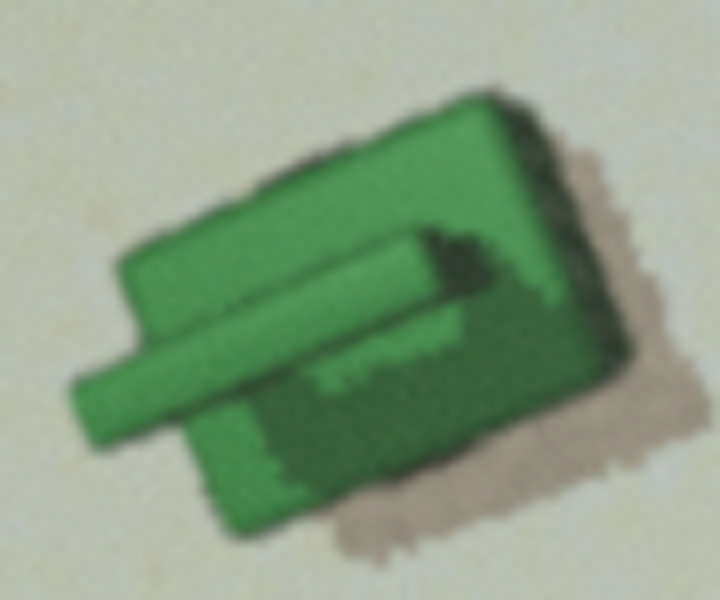

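View pics/wo.png

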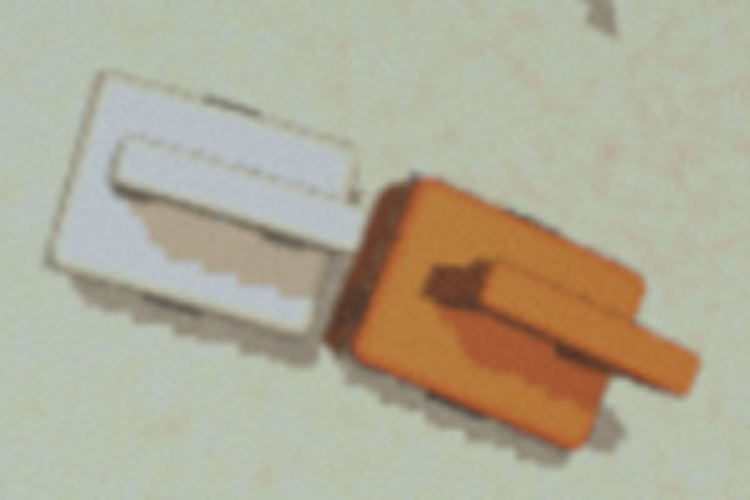

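```bash
cat > pk.py <<'E'
from h import *
def bar(name,q,off,k,cal=None,z=106):
    p=onz(name,np.array(q)/k+np.array(off),z,cal)
    a=(p[0]+p[1])/2;b=(p[2]+p[3])/2;d=b-a
    print('c',((a+b)/2).round(1),'len',np.linalg.norm(d).round(1),'wid',np.linalg.norm(p[0]-p[1]).round(1),np.linalg.norm(p[2]-p[3]).round(1),'yaw',np.degrees(np.arctan2(d[1],d[0])).round(1))
E
python3 - <<'E'
from pk import *
bar('wrist',[(75,385),(100,450),(412,235),(440,292)],(210,90),8)
bar('wrist',[(122,142),(114,185),(362,200),(353,250)],(315,65),5)
bar('wrist',[(490,262),(482,302),(698,355),(685,395)],(315,65),5)
# body tops from top cam, first picture, z=46 cross-check projected
for P in ([[447,105,106]],[[455,-85,106]]): print(proj('top',P))
E
```

```text
c [450.  103.7 106. ] len 46.9 wid 8.7 7.8 yaw -68.3
c [476.8 -13.3 106. ] len 47.5 wid 8.4 9.9 yaw -103.0
c [453.2 -85.3 106. ] len 48.3 wid 8.1 8.7 yaw -109.8
[[274.60311714 216.51956015]]
[[348.94411819 211.20085732]]
```

drive_tool:
  rows:
    - [[0.1,0.2,0,0,0,0.1],[0.2,0.4,0,0,0,0.2],[0.4,0.6,0,0,0,0.3],[0.55,0.75,0,0,0,0.4],[0.55,0.75,0,0,0,0.5],[0.55,0.75,0,0,0,0.6],[0.55,0.75,0,0,0,0.7],[0.55,0.75,0,0,0,0.8],[0.55,0.75,0,0,0,0.9],[0.55,0.75,0,0,0,1]]

```text
time_s: 21.0
eef_pos: [450.1, 104.5, 433.2]
ee_rot: [-0.004, 0.705, 0.71, 0.003]
force: [-0.4, -0.2, 0.6]
grip_width: 0.503
```

```bash
python3 - <<'E'
from h import *
to(450,104,350,111.7)
E
```

```text
t 21.0 pos [450.1 104.5 433.2] yaw 90.4 F [-0.4 -0.2  0.6] w 0.503
shift [-0.001 -0.005 -0.832] turn [-0.0063 -0.0019  0.2367]
```

drive_tool:
  rows:
    - [[0,0,-0.2,-0.006,-0.002,0.1],[0,0,-0.5,-0.006,-0.002,0.2],[0,0,-0.83,-0.006,-0.002,0.237],[0,0,-0.83,-0.006,-0.002,0.237]]

```text
time_s: 21.5
eef_pos: [449.7, 105.2, 348.8]
ee_rot: [-0.002, 0.561, 0.828, -0.001]
force: [-0.0, -0.1, 0.9]
grip_width: 0.5
```

```bash
python3 - <<'E'
from h import *
to(450,104,263,111.7)
cv2.imwrite('pics/w15.png',viewer.capture('wrist')[:,:,::-1])
E
```

```text
t 21.5 pos [449.7 105.2 348.8] yaw 111.76 F [-0.  -0.1  0.9] w 0.5
shift [ 0.003 -0.012 -0.858] turn [-0.0004 -0.0028 -0.0006]
```

View pics/w15.png

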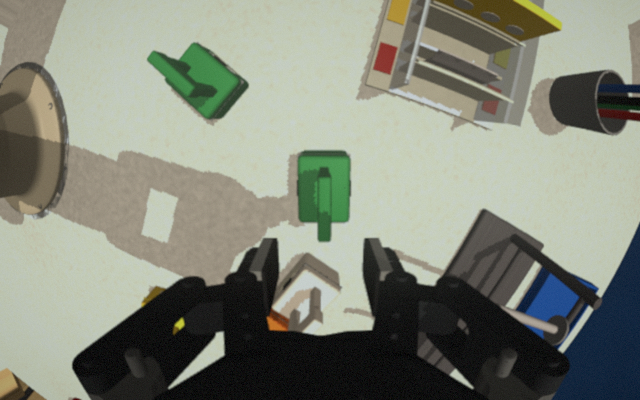

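```bash
python3 - <<'E'
from pk import *
w=cv2.imread('pics/w15.png')[:,:,::-1]
crop(w,285,140,365,250,6,'pics/w15c.png')
print(proj('wrist',[[450,104,106]]))
E
```

```text
[[322.08352092 209.94311112]]
```

View pics/w15c.png

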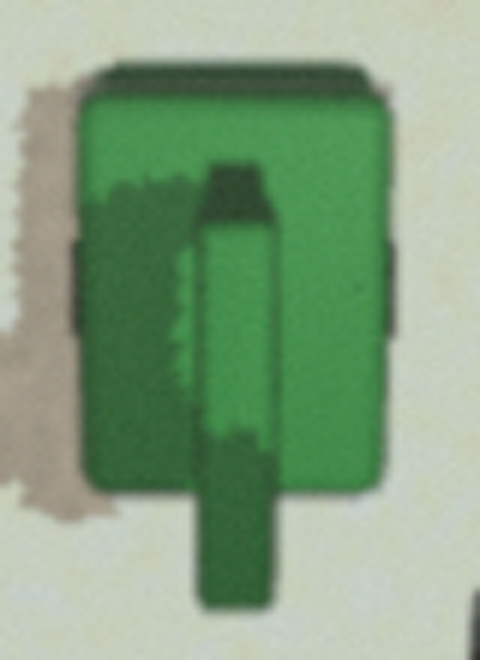

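drive_tool:
  rows:
    - [[0.008,-0.01,-0.3,0,-0.003,0],[0.008,-0.01,-0.6,0,-0.003,0],[0.008,-0.01,-0.8,0,-0.003,0],[0.008,-0.01,-0.865,0,-0.003,0],[0.008,-0.01,-0.865,0,-0.003,0]]

```text
time_s: 22.18
eef_pos: [451.3, 104.2, 264.8]
ee_rot: [0.002, 0.561, 0.828, 0.002]
force: [-0.6, 0.9, 0.3]
grip_width: 0.499
```

drive_tool:
  rows:
    - [[0,0,0,0,0,0],[0,0,0,0,0,0],[0,0,0,0,0,0],[0,0,0,0,0,0],[0,0,0,0,0,0]]
  fingers: -1
  force: 60

```text
time_s: 22.8
eef_pos: [451.4, 104.2, 265.8]
ee_rot: [0.002, 0.561, 0.828, 0.002]
force: [-2.3, -0.9, 7.0]
grip_width: 0.095
```

```bash
python3 - <<'E'
from h import *
to(450,104,363,86.8)
w=viewer.capture('wrist');crop(w,230,180,410,360,3.5,'pics/w16c.png')
E
```

```text
t 22.8 pos [451.4 104.2 265.8] yaw 111.7 F [-2.3 -0.9  7. ] w 0.095
shift [-0.014 -0.002  0.972] turn [ 0.0007  0.0038 -0.2767]
```

View pics/w16c.png

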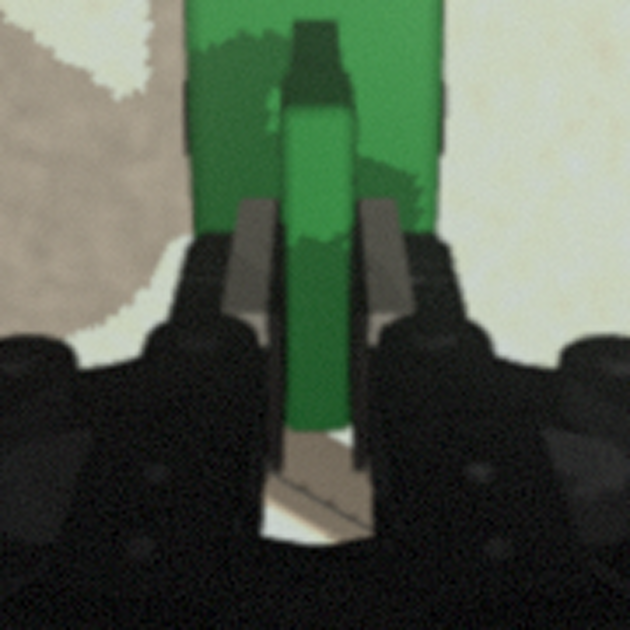

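drive_tool:
  rows:
    - [[0,0,0.2,0,0,0],[0,0,0.4,0,0,0],[0,0,0.6,0,0.004,-0.1],[0,0,0.8,0,0.004,-0.2],[0.1,-0.1,0.94,0,0.004,-0.277],[0.1,-0.1,0.94,0,0.004,-0.277]]

```text
time_s: 23.6
eef_pos: [461.7, 93.9, 360.6]
ee_rot: [0.001, 0.727, 0.687, 0.0]
force: [-0.8, 0.3, -2.4]
grip_width: 0.095
```

```bash
python3 - <<'E'
from h import *
to(540,96.4,359.5,86.8)
w=viewer.capture('wrist');cv2.imwrite('pics/w17.png',w[:,:,::-1])
w=viewer.capture('side');crop(w,170,120,370,270,4,'pics/s17c.png')
E
```

```text
t 23.6 pos [461.7  93.9 360.6] yaw 86.78 F [-0.8  0.3 -2.4] w 0.095
shift [ 0.783  0.025 -0.011] turn [0.0007 0.001  0.0002]
```

View pics/w17.png

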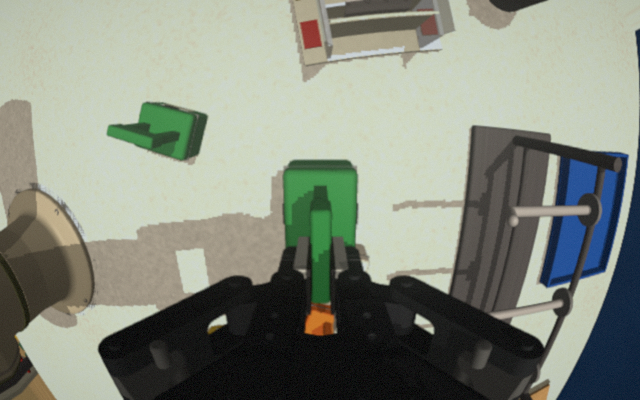

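View pics/s17c.png

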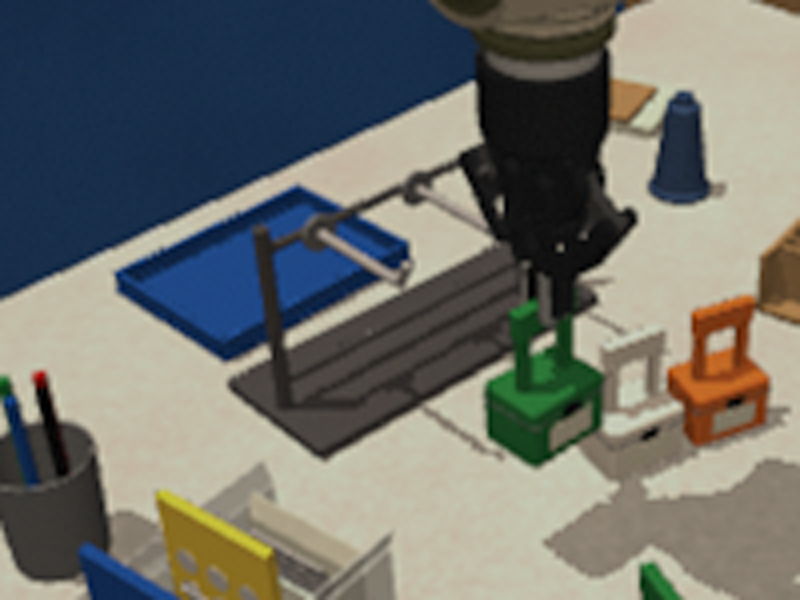

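```bash
python3 - <<'E'
from h import *
np.set_printoptions(precision=1,suppress=True)
print(onz('wrist',[(515,213)],172),onz('wrist',[(588,210),(565,302)],150))
print(tri('top',[(275.4,159)],'side',[(170+405/4,120+270/4)]))
E
```

```text
[[580.3 101.5 172. ]] [[680.   89.2 150. ]
 [680.9  -0.5 150. ]]
(array([586.2,  94.5, 161.7]), np.float64(0.3367904261616307))
```

drive_tool:
  rows:
    - [[0.3,0.025,0,0,0,0],[0.6,0.025,0,0,0,0],[0.7,0.025,0,0,0,0],[0.7,0.025,0,0,0,0]]

```text
time_s: 24.2
eef_pos: [530.7, 97.0, 358.5]
ee_rot: [-0.001, 0.726, 0.688, -0.002]
force: [-0.8, -0.3, -1.9]
grip_width: 0.098
```

```bash
python3 - <<'E'
from h import *
to(540,96.4,359.5,86.8)
w=viewer.capture('wrist');cv2.imwrite('pics/w18.png',w[:,:,::-1])
w=viewer.capture('side');crop(w,170,120,370,270,4,'pics/s18c.png')
w=viewer.capture('top');crop(w,250,90,380,190,6,'pics/t18c.png')
E
```

```text
t 24.2 pos [530.7  97.  358.5] yaw 86.96 F [-0.8 -0.3 -1.9] w 0.098
shift [ 0.093 -0.006  0.01 ] turn [ 0.0005 -0.0022 -0.0018]
```

View pics/w18.png

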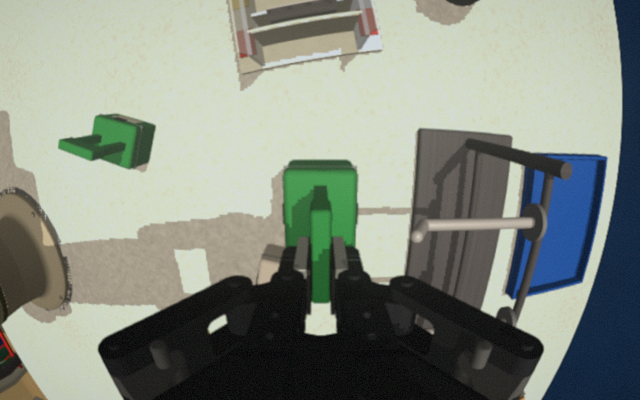

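View pics/s18c.png

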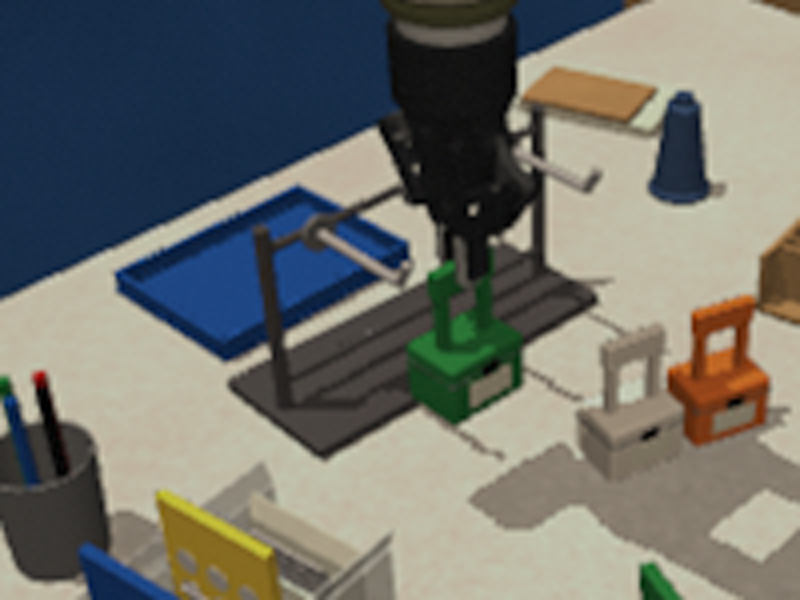

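```bash
python3 - <<'E'
from h import *
np.set_printoptions(precision=1,suppress=True)
print(proj('wrist',[(584.6,93.5,172),(644,90.6,154),(687,88.5,150)]))
print(onz('wrist',[(418,226)],172),onz('wrist',[(420,232)],160),onz('wrist',[(500,224)],154),onz('wrist',[(536,222)],150))
# held bar in image
s=ctrl.sense();q=s['ee_rot'];M=Ro.from_quat([q[1],q[2],q[3],q[0]]).as_matrix()
print(proj('wrist',[s['eef_pos']+M@[a,0,159.8] for a in (25,-25)]))
E
```

```text
[[418.7 238.4]
 [491.9 224.4]
 [535.6 220.4]]
[[583.7 101.1 172. ]] [[589.2  92.3 160. ]] [[650.8  90.3 154. ]] [[687.7  87.2 150. ]]
[[322.5 211.4]
 [322.3 305.8]]
```

drive_tool:
  rows:
    - [[0.15,-0.03,0.012,0.0005,-0.002,-0.002],[0.3,-0.045,0.012,0.0005,-0.002,-0.002],[0.4,-0.05,0.012,0.0005,-0.002,-0.002],[0.4,-0.05,0.012,0.0005,-0.002,-0.002]]

```text
time_s: 24.85
eef_pos: [570.3, 92.0, 360.3]
ee_rot: [0.0, 0.727, 0.687, 0.0]
force: [0.3, 0.5, -2.7]
grip_width: 0.103
```

```bash
python3 - <<'E'
from h import *
to(648,88.3,359.5,86.8)
w=viewer.capture('wrist');cv2.imwrite('pics/w19.png',w[:,:,::-1])
w=viewer.capture('side');crop(w,200,120,350,240,5,'pics/s19c.png')
E
```

```text
t 24.85 pos [570.3  92.  360.3] yaw 86.76 F [ 0.3  0.5 -2.7] w 0.103
shift [ 0.777 -0.037 -0.008] turn [0.     0.0003 0.0005]
```

View pics/w19.png

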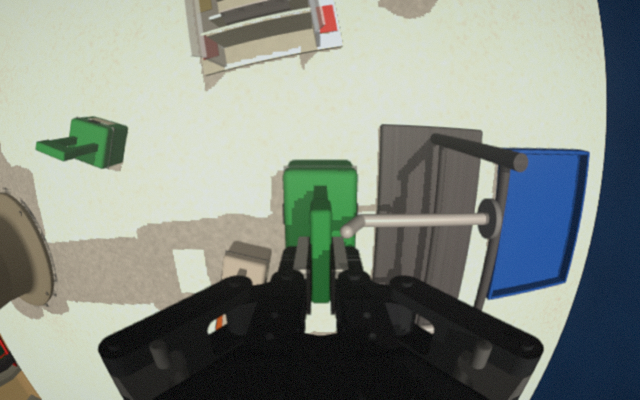

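View pics/s19c.png

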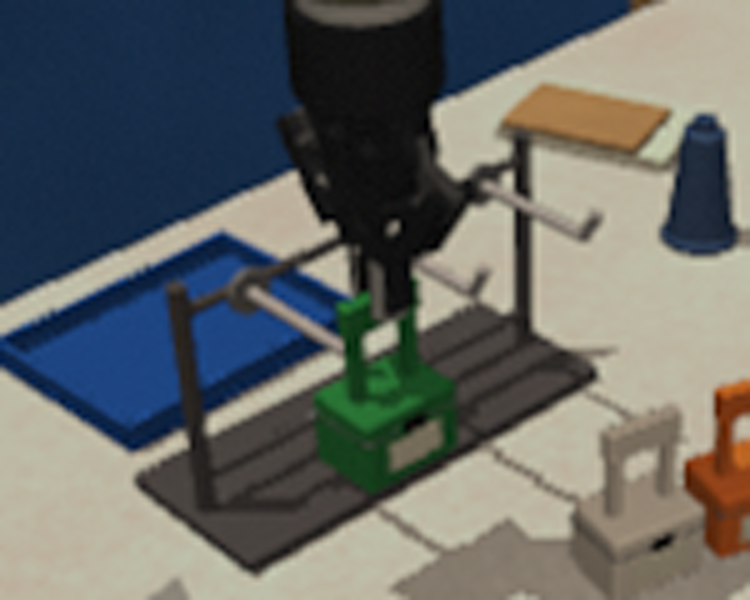

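```bash
python3 - <<'E'
from h import *
np.set_printoptions(precision=1,suppress=True)
s=ctrl.sense();q=s['ee_rot'];M=Ro.from_quat([q[1],q[2],q[3],q[0]]).as_matrix()
for a in (-12,-6,0,2,6,12): print(a,proj('wrist',[s['eef_pos']+M@[a,16,d] for d in (188,206)]).round(0).tolist())
E
```

```text
-12 [[350.0, 258.0], [348.0, 245.0]]
-6 [[351.0, 248.0], [348.0, 236.0]]
0 [[351.0, 238.0], [348.0, 227.0]]
2 [[351.0, 235.0], [348.0, 224.0]]
6 [[351.0, 228.0], [349.0, 217.0]]
12 [[352.0, 218.0], [349.0, 208.0]]
```

drive_tool:
  rows:
    - [[0.12,-0.006,-0.008,0,0,0],[0.24,-0.012,-0.008,0,0,0],[0.36,-0.018,-0.008,0,0,0],[0.48,-0.024,-0.008,0,0,0],[0.6,-0.03,-0.008,0,0,0],[0.72,-0.036,-0.008,0,0,0],[0.78,-0.04,-0.008,0,0,0],[0.78,-0.04,-0.008,0,0,0]]

```text
time_s: 25.95
eef_pos: [648.1, 88.1, 359.3]
ee_rot: [-0.0, 0.727, 0.687, 0.0]
force: [0.2, 0.8, -2.2]
grip_width: 0.097
```

```bash
python3 - <<'E'
from h import *
to(648,88.3,333.8,86.8)
w=viewer.capture('wrist');cv2.imwrite('pics/w20.png',w[:,:,::-1])
w=viewer.capture('side');crop(w,200,120,350,240,5,'pics/s20c.png')
E
```

```text
t 25.95 pos [648.1  88.1 359.3] yaw 86.77 F [ 0.2  0.8 -2.2] w 0.097
shift [-0.001  0.002 -0.255] turn [-0.      0.      0.0004]
```

View pics/w20.png

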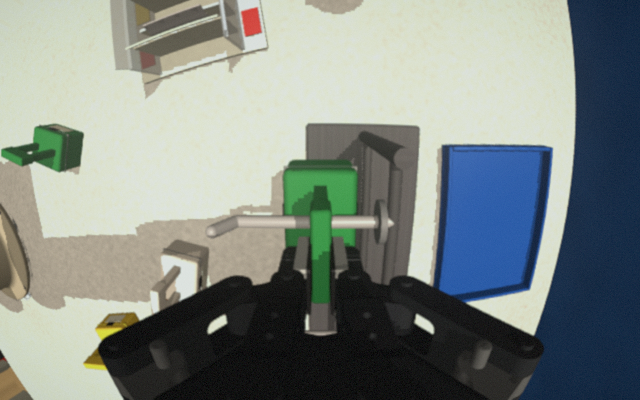

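View pics/s20c.png

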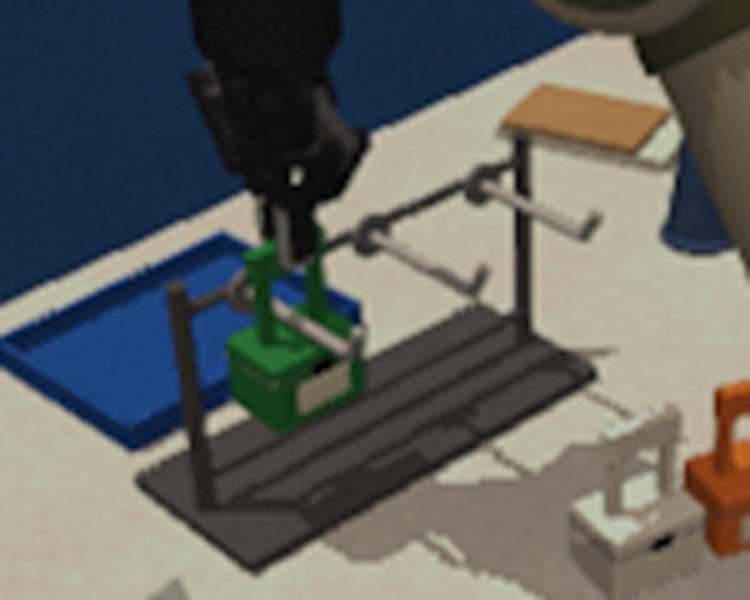

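drive_tool:
  rows:
    - [[0,0,-0.06,0,0,0],[0,0,-0.12,0,0,0],[0,0,-0.18,0,0,0],[0,0,-0.24,0,0,0],[0,0,-0.26,0,0,0],[0,0,-0.26,0,0,0]]

```text
time_s: 26.8
eef_pos: [647.7, 88.2, 333.8]
ee_rot: [0.0, 0.727, 0.687, 0.0]
force: [-0.9, 0.9, -1.1]
grip_width: 0.095
```

drive_tool:
  rows:
    - [[0,0,-0.01,0,0,0],[0,0,-0.01,0,0,0]]

```text
time_s: 27.05
eef_pos: [647.6, 88.2, 333.6]
ee_rot: [0.0, 0.727, 0.687, 0.0]
force: [-3.1, -0.3, 4.2]
grip_width: 0.098
```

drive_tool:
  rows:
    - [[0,0,0,0,0,0],[0,0,0,0,0,0],[0,0,0,0,0,0],[0,0,0,0,0,0]]
  fingers: -0.4

```text
time_s: 27.55
eef_pos: [647.7, 88.2, 333.4]
ee_rot: [0.0, 0.727, 0.687, 0.0]
force: [0.2, 0.1, 0.1]
grip_width: 0.298
```

```bash
python3 - <<'E'
from h import *
to(648,88.3,420,86.8)
w=viewer.capture('wrist');crop(w,200,130,440,330,3,'pics/w21.png')
w=viewer.capture('side');crop(w,200,120,350,240,5,'pics/s21c.png')
E
```

```text
t 27.55 pos [647.7  88.2 333.4] yaw 86.77 F [0.2 0.1 0.1] w 0.298
shift [0.003 0.001 0.866] turn [0.     0.0006 0.0003]
```

View pics/w21.png

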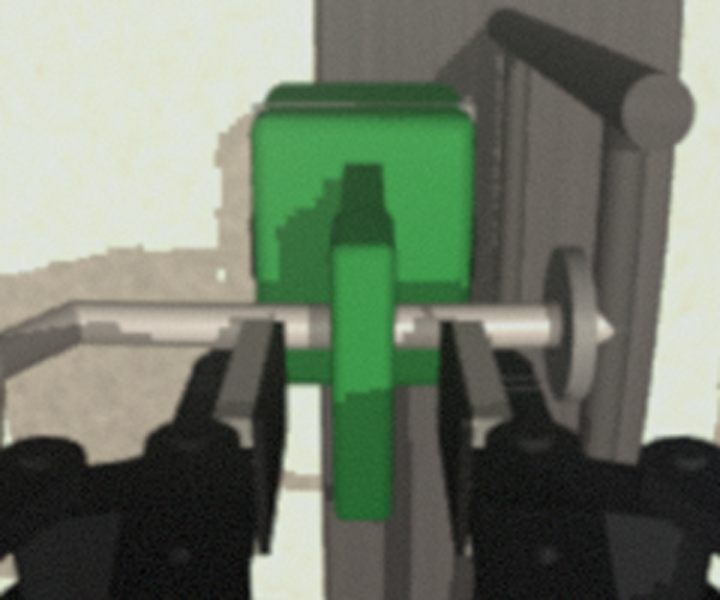

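View pics/s21c.png

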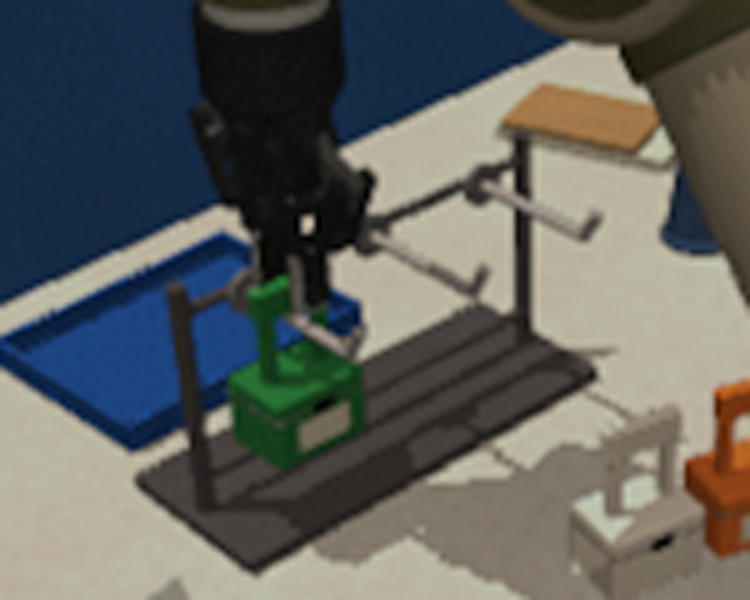

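drive_tool:
  rows:
    - [[0,0,0.3,0,0,0],[0,0,0.7,0,0,0],[0,-0.2,1,0,0,-0.05],[-0.4,-0.6,1,0,0,-0.11],[-0.9,-1,1,0,0,-0.11]]
  fingers: 0

```text
time_s: 28.28
eef_pos: [557.8, -11.9, 433.3]
ee_rot: [0.001, 0.783, 0.621, 0.0]
force: [0.7, -0.9, 0.2]
grip_width: 0.499
```

```bash
python3 - <<'E'
from h import *
to(477,-13,350,77)
E
```

```text
t 28.27 pos [557.8 -11.9 433.3] yaw 76.84 F [ 0.7 -0.9  0.2] w 0.499
shift [-0.808 -0.011 -0.833] turn [0.0004 0.0009 0.0018]
```

drive_tool:
  rows:
    - [[-0.4,0,-0.2,0,0,0.002],[-0.81,-0.01,-0.5,0,0,0.002],[-0.81,-0.01,-0.83,0,0,0.002],[-0.81,-0.01,-0.83,0,0,0.002]]

```text
time_s: 28.78
eef_pos: [476.4, -12.9, 349.2]
ee_rot: [-0.001, 0.783, 0.623, -0.001]
force: [-0.0, -0.3, 1.1]
grip_width: 0.5
```

```bash
python3 - <<'E'
from h import *
to(477,-13,265,77)
cv2.imwrite('pics/w22.png',viewer.capture('wrist')[:,:,::-1])
print(proj('wrist',[[476.8,-13.3,106]]))
E
```

```text
t 28.77 pos [476.4 -12.9 349.2] yaw 77.01 F [-0.  -0.3  1.1] w 0.5
shift [ 0.006 -0.001 -0.842] turn [-0.0002 -0.0011 -0.0001]
[[320.41309314 208.01976889]]
```

View pics/w22.png

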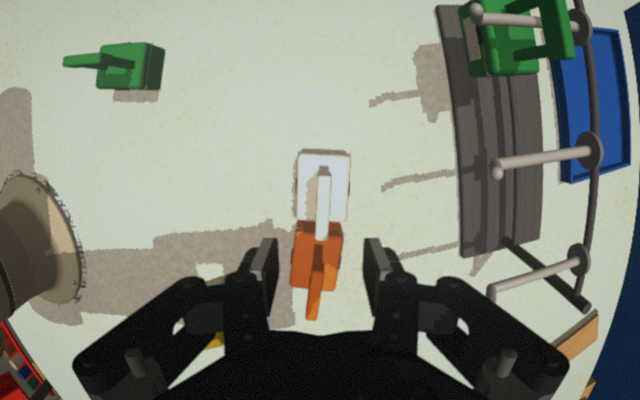

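drive_tool:
  rows:
    - [[0.01,0,-0.3,0,0,0],[0.01,0,-0.6,0,0,0],[0.01,0,-0.8,0,0,0],[0.01,0,-0.86,0,0,0],[0.01,0,-0.86,0,0,0]]

```text
time_s: 29.45
eef_pos: [478.6, -13.0, 265.6]
ee_rot: [0.001, 0.783, 0.623, 0.001]
force: [-1.2, -0.8, 0.4]
grip_width: 0.503
```

drive_tool:
  rows:
    - [[0,0,0,0,0,0],[0,0,0,0,0,0],[0,0,0,0,0,0],[0,0,0,0,0,0],[0,0,0,0,0,0]]
  fingers: -1

```text
time_s: 30.08
eef_pos: [478.8, -13.0, 266.4]
ee_rot: [0.002, 0.782, 0.623, 0.001]
force: [-0.8, 0.6, 6.1]
grip_width: 0.093
```

```bash
python3 - <<'E'
from h import *
to(530,5,360,86.8)
w=viewer.capture('wrist');crop(w,230,180,410,360,3.5,'pics/w23c.png')
E
```

```text
t 30.07 pos [478.8 -13.  266.4] yaw 77.03 F [-0.8  0.6  6.1] w 0.093
shift [0.512 0.18  0.936] turn [0.0005 0.0025 0.1086]
```

View pics/w23c.png

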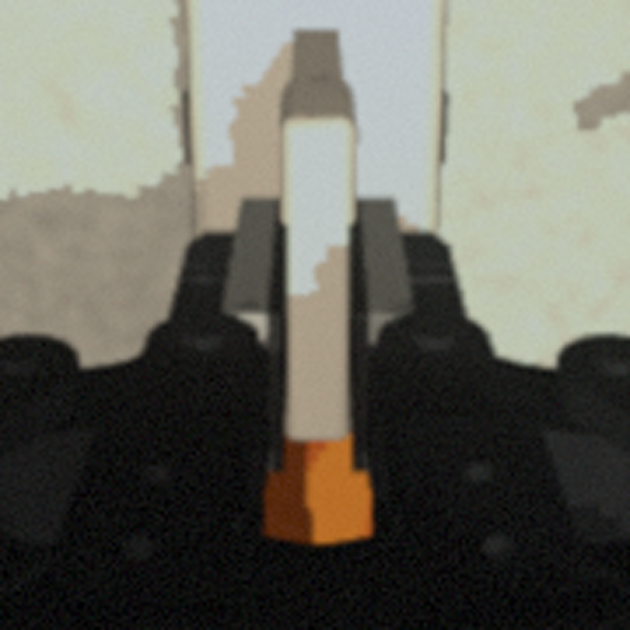

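drive_tool:
  rows:
    - [[0,0,0.2,0,0,0],[0,0,0.4,0,0,0],[0,0,0.6,0,0,0],[0.1,0.05,0.8,0,0.0025,0.05],[0.3,0.12,0.93,0,0.0025,0.109],[0.5,0.18,0.93,0,0.0025,0.109],[0.5,0.18,0.93,0,0.0025,0.109]]

```text
time_s: 31.0
eef_pos: [529.2, 5.2, 358.9]
ee_rot: [0.0, 0.726, 0.688, -0.0]
force: [0.0, -0.1, -1.1]
grip_width: 0.093
```

```bash
python3 - <<'E'
from h import *
to(570,4.5,360,86.8)
cv2.imwrite('pics/w24.png',viewer.capture('wrist')[:,:,::-1])
E
```

```text
t 31.0 pos [529.2   5.2 358.9] yaw 86.87 F [ 0.  -0.1 -1.1] w 0.093
shift [ 0.408 -0.007  0.011] turn [ 0.0005 -0.0004 -0.0008]
```

View pics/w24.png

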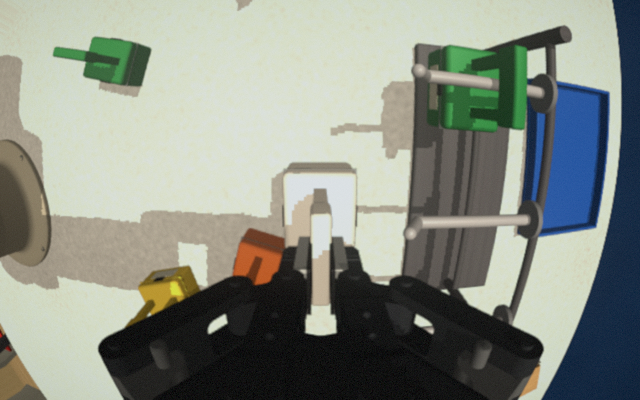

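drive_tool:
  rows:
    - [[0.12,-0.005,0.011,0,0,-0.001],[0.24,-0.007,0.011,0,0,-0.001],[0.36,-0.008,0.011,0,0,-0.001],[0.36,-0.008,0.011,0,0,-0.001]]

```text
time_s: 31.55
eef_pos: [565.2, 4.0, 359.6]
ee_rot: [-0.0, 0.727, 0.687, -0.001]
force: [-0.2, 0.1, -1.4]
grip_width: 0.096
```

```bash
python3 - <<'E'
from h import *
to(645,0.3,360,86.8)
w=viewer.capture('wrist');crop(w,240,150,480,330,3,'pics/w25.png')
s=ctrl.sense();q=s['ee_rot'];M=Ro.from_quat([q[1],q[2],q[3],q[0]]).as_matrix()
for a in (-6,0,6): print(a,proj('wrist',[s['eef_pos']+M@[a,16,d] for d in (188,206)]).round(0).tolist())
E
```

```text
t 31.55 pos [565.2   4.  359.6] yaw 86.76 F [-0.2  0.1 -1.4] w 0.096
shift [ 0.798 -0.037  0.004] turn [ 0.0004 -0.001   0.0004]
-6 [[351.0, 248.0], [348.0, 236.0]]
0 [[351.0, 238.0], [348.0, 227.0]]
6 [[351.0, 228.0], [348.0, 217.0]]
```

View pics/w25.png

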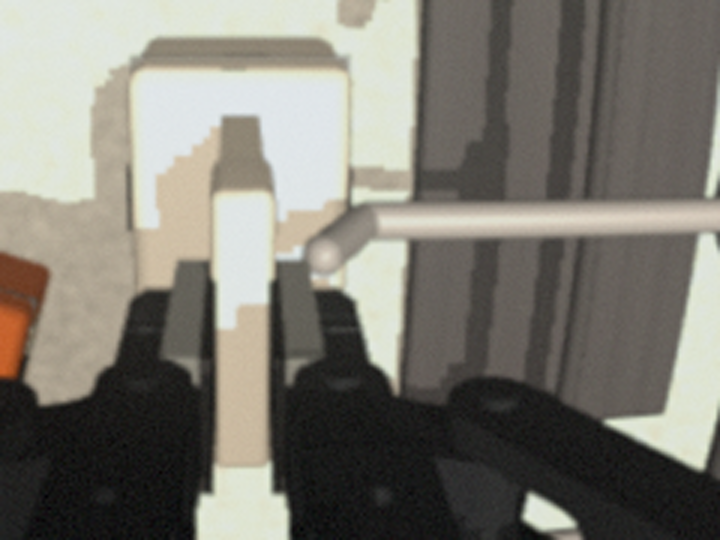

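drive_tool:
  rows:
    - [[0.12,-0.006,0.004,0,0,0],[0.24,-0.012,0.004,0,0,0],[0.36,-0.018,0.004,0,0,0],[0.48,-0.024,0.004,0,0,0],[0.6,-0.03,0.004,0,0,0],[0.72,-0.036,0.004,0,0,0],[0.8,-0.04,0.004,0,0,0],[0.8,-0.04,0.004,0,0,0]]

```text
time_s: 32.6
eef_pos: [644.9, 0.1, 359.7]
ee_rot: [-0.001, 0.727, 0.687, -0.001]
force: [-0.2, 0.2, -1.8]
grip_width: 0.092
```

drive_tool:
  rows:
    - [[0,0,-0.06,0,0,0],[0,0,-0.12,0,0,0],[0,0,-0.18,0,0,0],[0,0,-0.23,0,0,0],[0,0,-0.25,0,0,0],[0,0,-0.25,0,0,0]]

```text
time_s: 33.35
eef_pos: [644.9, 0.1, 334.8]
ee_rot: [-0.001, 0.727, 0.687, -0.001]
force: [-0.2, -0.8, -1.4]
grip_width: 0.099
```

```bash
python3 - <<'E'
from h import *
to(645,0.3,334.4,86.8)
w=viewer.capture('wrist');crop(w,200,130,440,330,3,'pics/w26.png')
w=viewer.capture('side');crop(w,200,120,350,240,5,'pics/s26c.png')
E
```

```text
t 33.35 pos [6.449e+02 1.000e-01 3.348e+02] yaw 86.76 F [-0.2 -0.8 -1.4] w 0.099
shift [ 0.001  0.002 -0.004] turn [ 0.0004 -0.0014  0.0004]
```

View pics/w26.png

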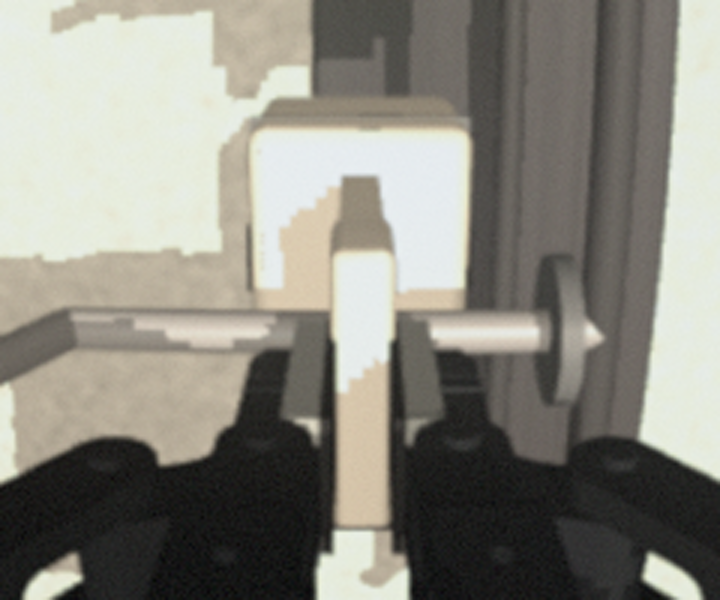

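View pics/s26c.png

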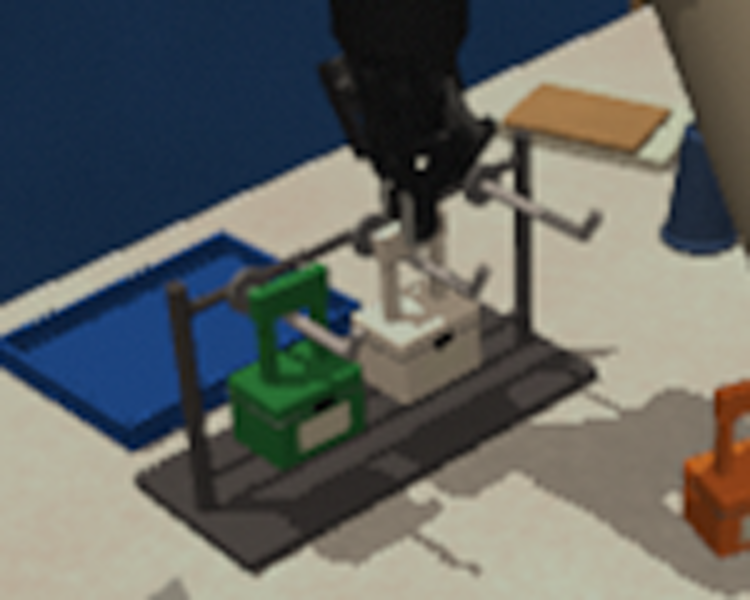

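drive_tool:
  rows:
    - [[0,0,-0.01,0,0,0],[0,0,-0.018,0,0,0],[0,0,-0.018,0,0,0]]

```text
time_s: 33.83
eef_pos: [644.9, 0.1, 334.1]
ee_rot: [0.0, 0.727, 0.687, -0.001]
force: [-1.9, -0.1, 4.7]
grip_width: 0.096
```

drive_tool:
  rows:
    - [[0,0,0,0,0,0],[0,0,0,0,0,0],[0,0,0,0,0,0],[0,0,0,0,0,0]]
  fingers: -0.4

```text
time_s: 34.33
eef_pos: [644.9, 0.1, 334.0]
ee_rot: [0.0, 0.727, 0.687, -0.001]
force: [0.5, 0.1, -0.0]
grip_width: 0.301
```

drive_tool:
  rows:
    - [[0,0,0.2,0,0,0],[0,0,0.5,0,0,0],[0,0,0.95,0,0,0],[-0.4,-0.4,0.95,0,0,-0.08],[-0.9,-0.8,0.95,0,0,-0.18]]

```text
time_s: 34.95
eef_pos: [555.1, -79.7, 429.0]
ee_rot: [0.0, 0.817, 0.576, -0.0]
force: [0.4, -1.4, 1.1]
grip_width: 0.302
```

```bash
python3 - <<'E'
from h import *
to(453,-85,350,70.2)
cv2.imwrite('pics/w27.png',viewer.capture('wrist')[:,:,::-1])
E
```

```text
t 34.95 pos [555.1 -79.7 429. ] yaw 70.35 F [ 0.4 -1.4  1.1] w 0.302
shift [-1.021 -0.053 -0.79 ] turn [ 0.0007 -0.0002 -0.0017]
```

View pics/w27.png

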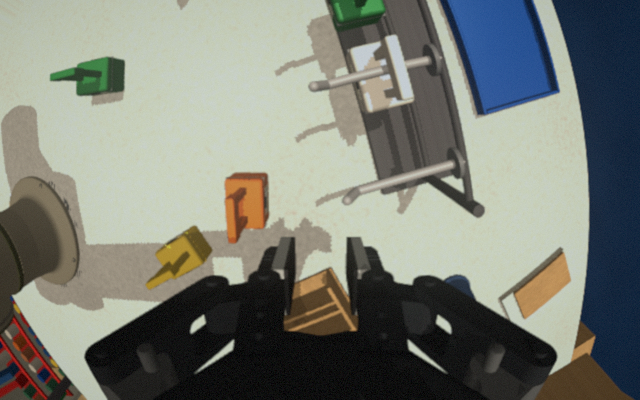

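drive_tool:
  rows:
    - [[-0.4,-0.02,-0.2,0,0,0],[-0.8,-0.05,-0.5,0,0,0],[-1,-0.05,-0.79,0,0,0],[-1,-0.05,-0.79,0,0,0]]
  fingers: 0

```text
time_s: 35.5
eef_pos: [449.9, -87.6, 348.1]
ee_rot: [-0.003, 0.821, 0.572, -0.004]
force: [0.8, 0.1, 1.2]
grip_width: 0.501
```

```bash
python3 - <<'E'
from h import *
to(453,-85,265,70.2)
cv2.imwrite('pics/w28.png',viewer.capture('wrist')[:,:,::-1])
w=cv2.imread('pics/w28.png')[:,:,::-1]; crop(w,240,120,440,330,3.5,'pics/w28c.png')
print(proj('wrist',[[453.2,-85.3,106]]))
E
```

```text
t 35.5 pos [449.9 -87.6 348.1] yaw 69.72 F [0.8 0.1 1.2] w 0.501
shift [ 0.031  0.026 -0.831] turn [-0.     -0.0058  0.0053]
[[324.19032123 202.69676238]]
```

View pics/w28c.png

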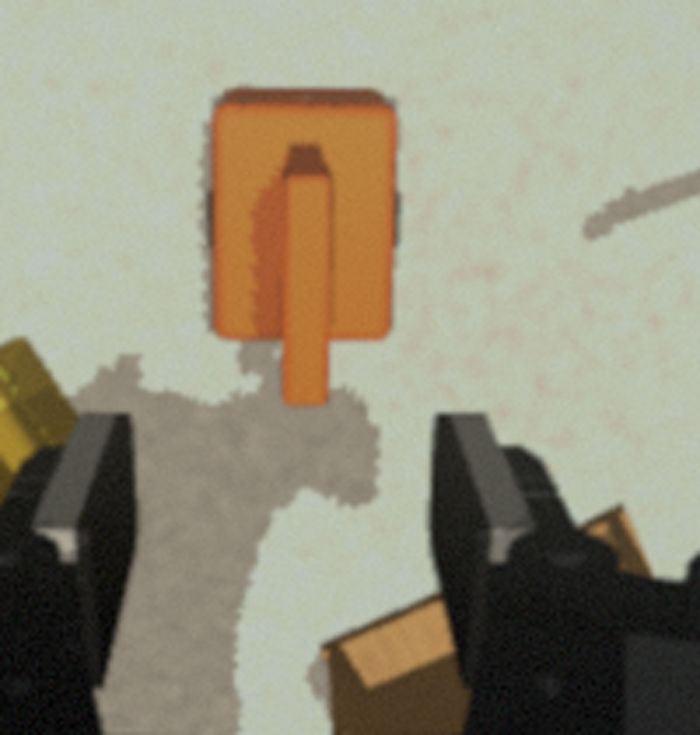

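drive_tool:
  rows:
    - [[0.041,0.029,-0.3,0,-0.006,0.005],[0.041,0.029,-0.6,0,-0.006,0.005],[0.041,0.029,-0.8,0,-0.006,0.005],[0.041,0.029,-0.845,0,-0.006,0.005],[0.041,0.029,-0.845,0,-0.006,0.005]]

```text
time_s: 36.17
eef_pos: [455.8, -85.1, 265.9]
ee_rot: [0.002, 0.818, 0.575, 0.001]
force: [0.4, -0.4, 0.6]
grip_width: 0.502
```

drive_tool:
  rows:
    - [[0,0,0,0,0,0],[0,0,0,0,0,0],[0,0,0,0,0,0],[0,0,0,0,0,0],[0,0,0,0,0,0]]
  fingers: -1

```text
time_s: 36.8
eef_pos: [455.7, -85.1, 266.7]
ee_rot: [0.002, 0.818, 0.575, 0.001]
force: [-3.1, -0.3, 7.4]
grip_width: 0.097
```

```bash
python3 - <<'E'
from h import *
to(520,-83,360,86.8)
w=viewer.capture('wrist');crop(w,230,180,410,360,3.5,'pics/w29c.png')
E
```

```text
t 36.8 pos [455.7 -85.1 266.7] yaw 70.22 F [-3.1 -0.3  7.4] w 0.097
shift [0.643 0.021 0.933] turn [0.001  0.0033 0.1843]
```

View pics/w29c.png

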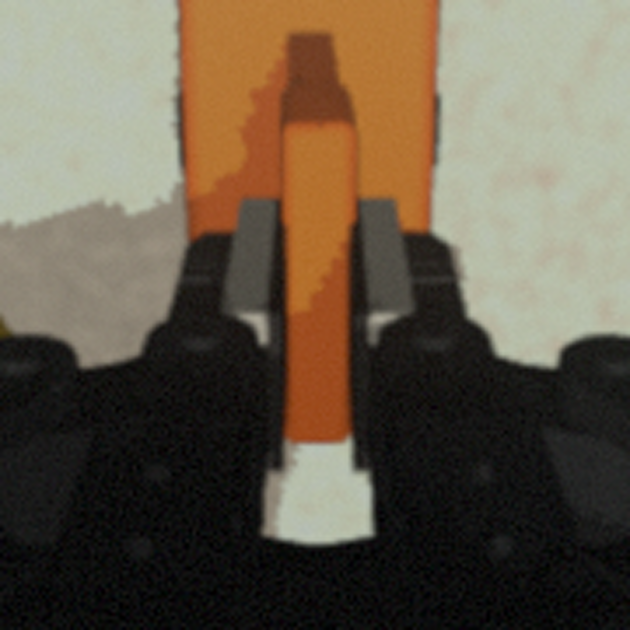

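drive_tool:
  rows:
    - [[0,0,0.2,0,0,0],[0,0,0.4,0,0,0],[0,0,0.6,0,0,0.05],[0.1,0,0.8,0,0.003,0.12],[0.3,0.01,0.935,0,0.003,0.184],[0.6,0.02,0.935,0,0.003,0.184],[0.64,0.02,0.935,0,0.003,0.184],[0.64,0.02,0.935,0,0.003,0.184]]

```text
time_s: 37.85
eef_pos: [519.4, -83.0, 359.9]
ee_rot: [0.0, 0.727, 0.687, -0.0]
force: [-1.1, -0.5, -1.8]
grip_width: 0.096
```

```bash
python3 - <<'E'
from h import *
to(559,-83.8,360.2,86.8)
cv2.imwrite('pics/w30.png',viewer.capture('wrist')[:,:,::-1])
E
```

```text
t 37.85 pos [519.4 -83.  359.9] yaw 86.78 F [-1.1 -0.5 -1.8] w 0.096
shift [ 0.396 -0.008  0.003] turn [ 0.0007 -0.0001  0.0002]
```

View pics/w30.png

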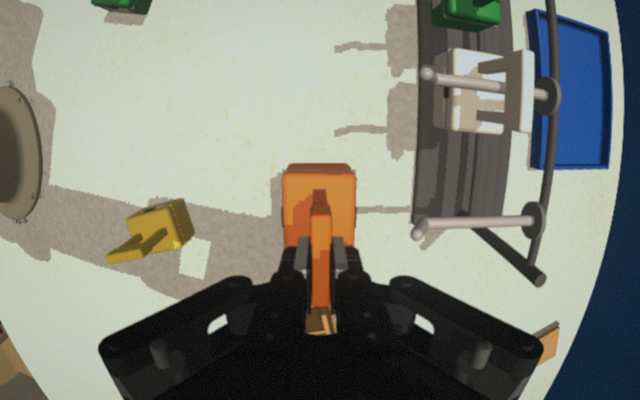

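drive_tool:
  rows:
    - [[0.12,-0.003,0.005,0,0,0],[0.24,-0.006,0.005,0,0,0],[0.38,-0.008,0.005,0,0,0],[0.38,-0.008,0.005,0,0,0]]

```text
time_s: 38.4
eef_pos: [558.0, -83.9, 360.2]
ee_rot: [0.0, 0.727, 0.687, -0.0]
force: [-0.2, -0.3, -1.9]
grip_width: 0.099
```

```bash
python3 - <<'E'
from h import *
to(640,-88.6,360.2,86.8)
w=viewer.capture('wrist');crop(w,240,150,480,330,3,'pics/w31.png')
E
```

```text
t 38.4 pos [558.  -83.9 360.2] yaw 86.79 F [-0.2 -0.3 -1.9] w 0.099
shift [ 0.82  -0.047  0.   ] turn [ 0.0007 -0.0001  0.0001]
```

View pics/w31.png

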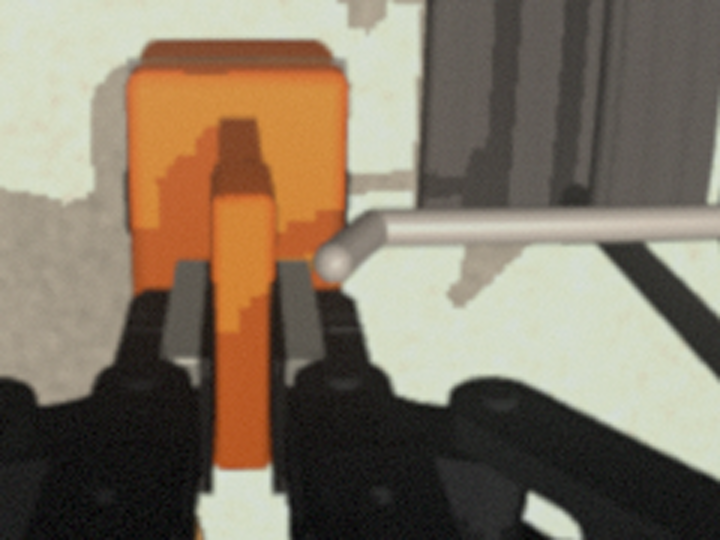

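drive_tool:
  rows:
    - [[0.12,-0.007,0,0,0,0],[0.24,-0.014,0,0,0,0],[0.36,-0.02,0,0,0,0],[0.48,-0.027,0,0,0,0],[0.6,-0.034,0,0,0,0],[0.72,-0.04,0,0,0,0],[0.82,-0.046,0,0,0,0],[0.82,-0.046,0,0,0,0]]

```text
time_s: 39.45
eef_pos: [639.5, -88.5, 359.9]
ee_rot: [-0.0, 0.727, 0.687, -0.001]
force: [0.5, 0.6, -1.3]
grip_width: 0.098
```

drive_tool:
  rows:
    - [[0,0,-0.06,0,0,0],[0,0,-0.12,0,0,0],[0,0,-0.18,0,0,0],[0,0,-0.23,0,0,0],[0,0,-0.255,0,0,0],[0,0,-0.255,0,0,0]]

```text
time_s: 40.2
eef_pos: [639.5, -88.5, 334.5]
ee_rot: [0.0, 0.727, 0.687, -0.001]
force: [-0.3, -0.2, -1.1]
grip_width: 0.095
```

drive_tool:
  rows:
    - [[0,0,-0.01,0,0,0],[0,0,-0.015,0,0,0],[0,0,-0.015,0,0,0]]

```text
time_s: 40.58
eef_pos: [639.5, -88.4, 334.0]
ee_rot: [0.001, 0.727, 0.687, -0.0]
force: [-2.6, 0.5, 5.4]
grip_width: 0.096
```

```bash
python3 - <<'E'
from h import *
to(640,-88.6,334.7,86.8)
w=viewer.capture('wrist');crop(w,200,130,440,330,3,'pics/w32.png')
w=viewer.capture('side');crop(w,200,120,350,240,5,'pics/s32c.png')
E
```

```text
t 40.58 pos [639.5 -88.4 334. ] yaw 86.8 F [-2.6  0.5  5.4] w 0.096
shift [ 0.005 -0.002  0.007] turn [0.0009 0.0002 0.    ]
```

View pics/w32.png

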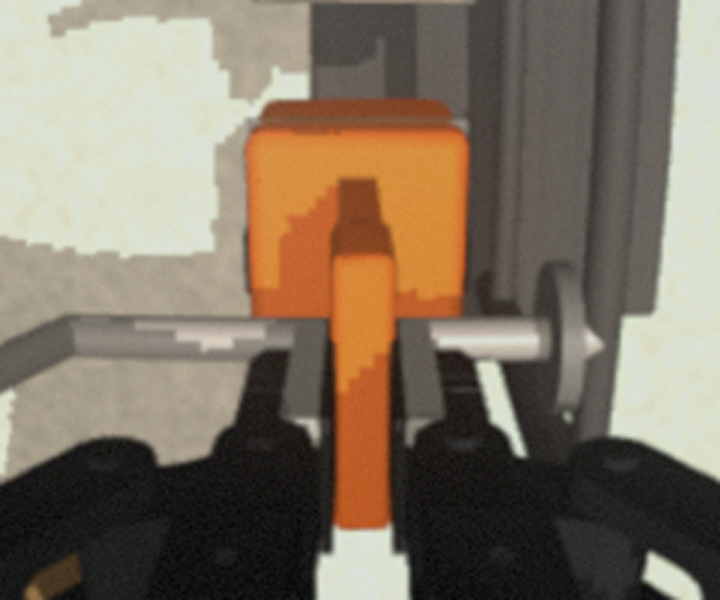

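View pics/s32c.png

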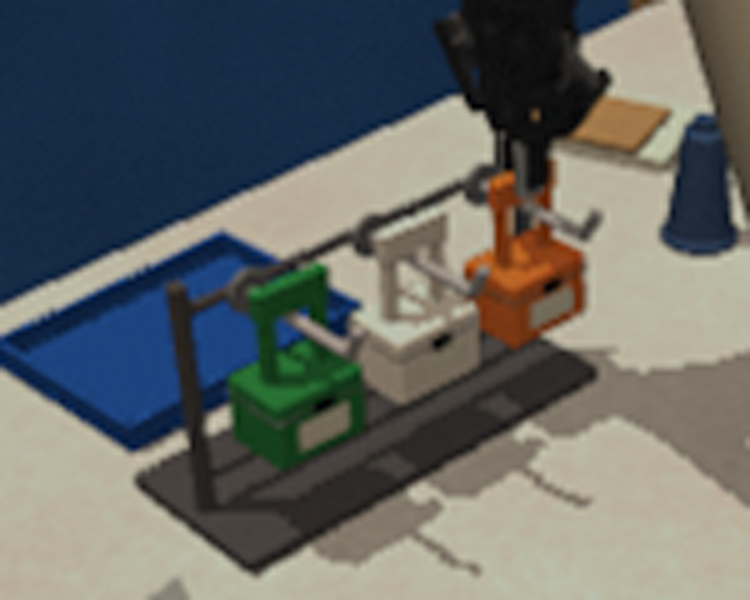

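Release, rise and back away for a final look.

drive_tool:
  rows:
    - [[0,0,0,0,0,0],[0,0,0,0,0,0],[0,0,0,0,0,0],[0,0,0,0,0,0]]
  fingers: -0.4

```text
time_s: 41.18
eef_pos: [639.5, -88.4, 333.9]
ee_rot: [0.001, 0.727, 0.687, -0.0]
force: [-0.0, -0.1, 0.2]
grip_width: 0.298
```

drive_tool:
  rows:
    - [[0,0,0.2,0,0,0],[0,0,0.5,0,0,0],[0,0,1,0,0,0],[-0.4,0,1,0,0,0],[-0.9,0,1,0,0,0]]

```text
time_s: 41.8
eef_pos: [548.5, -88.4, 433.9]
ee_rot: [0.001, 0.727, 0.687, -0.0]
force: [0.5, -0.4, 0.8]
grip_width: 0.299
```

drive_tool:
  rows:
    - [[-0.4,-0.4,0,0,0,0],[-0.8,-0.9,0,0,0,0],[-1,-1,0,0,0,0]]

```text
time_s: 42.18
eef_pos: [446.9, -190.3, 434.0]
ee_rot: [0.001, 0.727, 0.686, -0.0]
force: [-0.4, 0.1, 0.1]
grip_width: 0.301
```

drive_tool:
  rows:
    - [[-0.3,-0.5,0,0,0,0],[-0.5,-1,0,0,0,0],[-0.5,-1,0,0,0,0],[-0.5,-1,0,0,0,0],[-0.5,-1,0,0,0,0]]

```text
time_s: 42.8
eef_pos: [397.3, -289.3, 434.1]
ee_rot: [0.001, 0.727, 0.687, -0.0]
force: [-1.4, -0.4, -0.3]
grip_width: 0.298
```

```bash
python3 - <<'E'
from h import *
to(400,-290,430,86.8)
w=viewer.capture('side');cv2.imwrite('pics/s33.png',w[:,:,::-1]);crop(w,140,120,360,330,3.5,'pics/s33c.png')
w=viewer.capture('top');crop(w,150,90,390,230,3.3,'pics/t33c.png')
E
```

```text
t 42.8 pos [ 397.3 -289.3  434.1] yaw 86.74 F [-1.4 -0.4 -0.3] w 0.298
shift [ 0.027 -0.007 -0.041] turn [0.0014 0.0007 0.0006]
```

View pics/s33c.png

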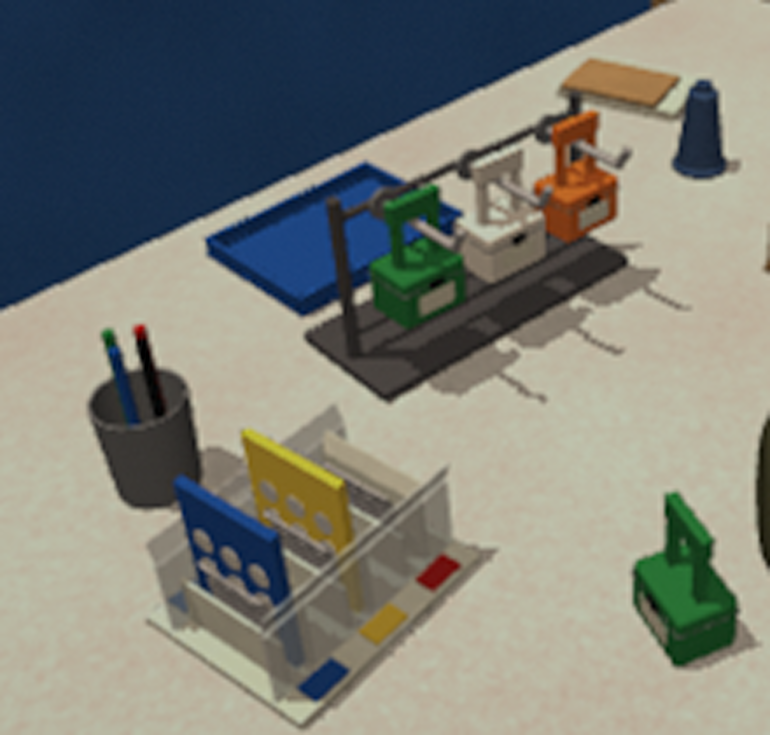

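View pics/t33c.png

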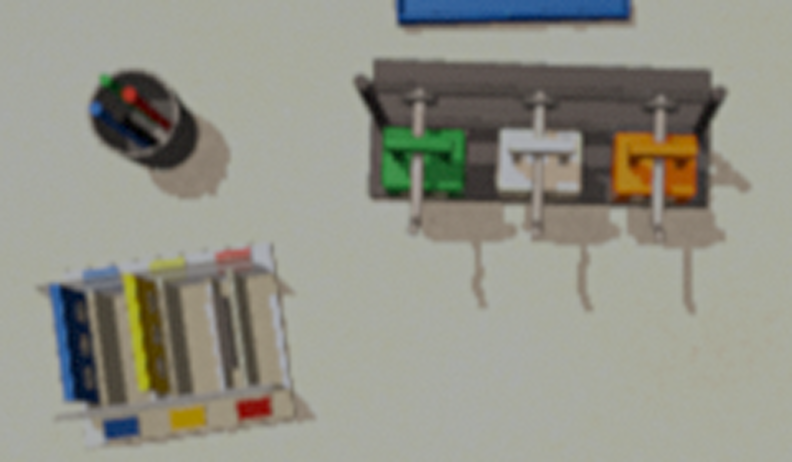

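```bash
python3 - <<'E'
from h import *
np.set_printoptions(precision=1,suppress=True)
c=np.array([np.cos(np.radians(6.8)),np.sin(np.radians(6.8)),0])
n=np.array([-c[1],c[0],0])
for P in (np.array([513,364.5,128]),np.array([517.3,310.2,128])):
    for z in (0,8): print(z,(proj('side',[P+45*c+4*n+[0,0,z],P-45*c+4*n+[0,0,z]])-[140,120])*3.5, (proj('top',[P+45*c+[0,0,z],P-45*c+[0,0,z]])-[150,90])*3.3)
s=cv2.imread('pics/s33.png')[:,:,::-1]; crop(s,180,230,250,310,8,'pics/s33d.png')
E
```

```text
0 [[170.1 476.6]
 [269.  536.9]] [[ 53.6 281.2]
 [ 69.5 399.1]]
8 [[167.7 467.4]
 [267.  527.6]] [[ 49.8 280.1]
 [ 65.8 398.9]]
0 [[238.  430.9]
 [336.  486.2]] [[125.8 273.5]
 [142.  391.3]]
8 [[236.1 421.8]
 [334.6 477. ]] [[122.6 272.4]
 [138.8 391. ]]
```

View pics/s33d.png

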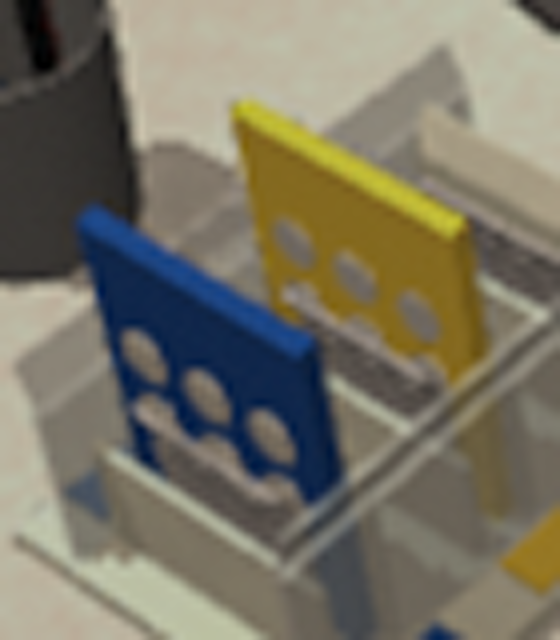

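```bash
python3 - <<'E'
from rig import ctrl
print(ctrl.finish_job())
E
```

```text
the job is handed in; nothing more can be done
None
```

The job is handed in at about 43 s. The blue and yellow boards are home in their own slots, and the green, white and orange kits hang one to a hook. The red board was not in the box, so I passed over it.

- **Boards:** each was pushed down until it met the floor at 10–11 N, slightly above the 4–10 N you gave. In the last pictures their top corners sit about 0.5 pixel from where a fully home board would show.
- **Kits:** I took the green case farther from the base and left the nearer green one and the yellow one alone. Green is on hook_2, white on hook_1 and orange on hook_0. All three handles rest on the rods about 50 mm behind the tips.
- **Bystanders:** the pen pot and thread cone look unmoved in the last pictures, and I saw no kit knocked aside during the run.
- **Disagreement:** the top and wrist cameras differed by about 4 mm across the slots. I settled it with close wrist views and contact forces; the boards seated nearer the top camera's figure.

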